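# Refit the idler and load the jar roller

### The job

Get the jar roller running again after cleaning: switch it off at its toggle first, then slide the loose steel roller nose first through all three bearing plates until it is fully home with its knob against the outer plate, and lay every orange-capped white jar from the blue tray on its side along the two rollers. Switch the machine on again only when all the jars are loaded, and leave everything else on the bench where it is.

Things in the scene. Friction and masses are not known exactly. Their poses are not given: they have to be found in the camera images.
- machine: the jar roller, fixed: grey base 130 x 420 x 22 mm, three aluminium bearing plates 110 mm wide, tops 84 mm high, and at its +y end a white motor housing (116 x 132 mm, 98 mm high). Origin: underside, below the middle plate; y along the rollers to the motor, z up. Plates 8 mm thick, centred at y -120, 0, +120 mm: two bays of 112 mm. Roller axes 70 mm high. Nothing turns in the set-up.
- bearing_1 (a point): centre of the hole in the outer plate (y -120 mm), on its outer (-y) face; the loose roller enters here and travels along the machine's +y. All three holes are 18.6 mm in diameter, square edged, and coaxial, at machine x -26 mm, 70 mm above the bench. The fixed black rubber drive roller, 20 mm diameter, lies parallel at x +26 mm.
- bearing_2 (a point): centre of the hole in the middle plate, on the face that the roller reaches first; 120 mm from bearing_1
- bearing_3 (a point): centre of the hole in the inner plate next to the motor housing, on the face that the roller reaches first; 240 mm from bearing_1
- roller_tip_home (a point): where the tip of the loose roller is when it is fully home: 256 mm from bearing_1 along the machine's +y, 8 mm past the far face of the inner plate
- cradle (a point): a point above the middle plate (machine y 0), 88.6 mm above the bench, on the line on which the axes of the jars lie when they rest on both rollers; axes as the machine's, the line runs along y. A jar belongs in a bay, so its centre is 27 to 93 mm to either side of this point; each bay takes two jars end to end.
- roller: the loose idler roller, 300 g: steel shank 16 mm diameter, 256 mm long, round nose (8 mm radius); black knob with orange band, 28 mm diameter, 20 mm long, on the tail (-y end). Origin: middle of the shank, on the axis; own +y points to the nose. Balance point about 27 mm from the origin towards the knob. It lies on a wooden rack.
- rod_rest: fixed wooden rack for the loose roller, which lies along the rack's y, axis 50 mm above the bench. Origin: underside. Board 118 x 200 mm, top 12 mm high; two comb posts (14 mm along y, 112 mm across) at y -108 and +62 mm, each with three notches side by side (x -32, 0, +32 mm, teeth between them only 6 mm high, end walls 68 mm above the bench). It starts in the middle notches.
- roller_tip (a point): the end of the round nose, on the axis
- roller_shoulder (a point): the face of the knob that meets the outer plate, on the axis; the far end of the knob is 20 mm further back
- switch (a joint): the toggle switch on top of the motor housing: +0.5 = ON, leaning away from the rollers (machine +y, green dot), -0.5 = OFF, leaning towards the rollers (-y, red dot). It snaps over centre: pushed past upright (0) it goes to the other end by itself and stays; it takes about 3 N at the tip. It starts ON.
- switch_tip (a point): centre of the red ball (19 mm diameter) at the top of the toggle, 50 mm from its pivot
- switch_pivot (a point): the pivot of the toggle, 102 mm above the bench, at machine x 0, y +205 mm; the stem is 10 mm in diameter and swings in the machine's yz plane
- tray: blue ribbed draining tray fixed to the bench, 92 x 304 mm, origin at its underside centre. Floor 4 mm above the bench, ribs along its x (5 mm high, 9 mm wide, 29 mm grooves between) that keep the jars from rolling; rim and two taller ribs (19 mm above the bench, at y -57 and +57 mm) make three compartments, one jar in each at most.
- jar_1: closed white jar with orange screw cap of the same diameter, 46 mm diameter, 46 mm long, about 90 g, lying on its side in the tray; origin at its centre, own x is its axis (cap at +x). Two or three jars are there; an absent one reads None.
- jar_2: another jar, like jar_1
- jar_3: another jar, like jar_1
- swab_beaker: bystander: small glass beaker of cotton swabs, 64 mm diameter, 100 mm high with the swabs
- sponge: bystander: yellow sponge block 110 x 75 x 30 mm
- dish: bystander: glass dish, 84 mm diameter, 16 mm high
- brush: bystander: flat brush 170 mm long, lying
- tub: bystander: white tub, 84 mm diameter, 75 mm high
- solvent_bottle: bystander: amber bottle, 56 mm diameter, 130 mm high
Not all that is in view belongs to the job. Leave any pink or yellow look-alike of the jar_3 alone.

How it is judged (in metres and radians):
On the way, in this order (a step that is already met when the one before it is completed fails the run):
1. the machine is switched off (value of joint switch below -0.35 rad), for 0.2 s.
2. with the machine off, the roller is through all three bearings and fully home (distance between roller_shoulder and bearing_1 below 0.007 m and distance between roller_tip and roller_tip_home below 0.007 m and value of joint switch below -0.35 rad), for 0.2 s.
3. with the machine still off, every jar lies on the two rollers (all of step 2 and x of jar_1 in the frame of cradle between -0.006 and 0.006 m and z of jar_1 in the frame of cradle between -0.006 and 0.006 m and y of jar_1 in the frame of cradle between -0.12 and 0.12 m and angle between the x axis of each of jar_1, jar_2, jar_3 and the y axis of machine, either way round below 0.15 rad and linear speed of each of jar_1, jar_2, jar_3 below 0.02 m/s and x of jar_2 in the frame of cradle between -0.006 and 0.006 m and z of jar_2 in the frame of cradle between -0.006 and 0.006 m and y of jar_2 in the frame of cradle between -0.12 and 0.12 m and x of jar_3 in the frame of cradle between -0.006 and 0.006 m and z of jar_3 in the frame of cradle between -0.006 and 0.006 m and y of jar_3 in the frame of cradle between -0.12 and 0.12 m), for 0.2 s.
At the end, for the whole second after the job is handed in: The roller is home (shoulder within 7 mm of the outer face of the first bearing, tip within 7 mm of its home point), every jar lies at rest on both rollers in a bay, its axis along them (within 6 mm of the resting line and 0.15 rad), and the switch is ON (joint above 0.35 rad) (value of joint switch above 0.35 rad and distance between roller_shoulder and bearing_1 below 0.007 m and distance between roller_tip and roller_tip_home below 0.007 m and x of jar_1 in the frame of cradle between -0.006 and 0.006 m and z of jar_1 in the frame of cradle between -0.006 and 0.006 m and y of jar_1 in the frame of cradle between -0.12 and 0.12 m and angle between the x axis of each of jar_1, jar_2, jar_3 and the y axis of machine, either way round below 0.15 rad and linear speed of each of jar_1, jar_2, jar_3 below 0.02 m/s and x of jar_2 in the frame of cradle between -0.006 and 0.006 m and z of jar_2 in the frame of cradle between -0.006 and 0.006 m and y of jar_2 in the frame of cradle between -0.12 and 0.12 m and x of jar_3 in the frame of cradle between -0.006 and 0.006 m and z of jar_3 in the frame of cradle between -0.006 and 0.006 m and y of jar_3 in the frame of cradle between -0.12 and 0.12 m); the robot touches nothing.
It fails at once if a bystander on the bench is pushed more than 40 mm (distance of any of swab_beaker, sponge, dish, brush, tub, solvent_bottle from where it was at the start of the episode above 0.04 m).
It fails at once if the beaker, the bottle or the tub is knocked over (angle between any of swab_beaker, solvent_bottle, tub's own z axis and vertical above 0.6 rad).
Of jar_1, jar_2, jar_3 only 2 to 3 are there at a start; the rules pass over those that are not, and their reading is None.
At some moment in a run one of jar_1, jar_2, jar_3 may be knocked a few centimetres aside while the robot is not near it.
It also fails if it takes over 208 s, if anything falls off the work surface, if the arm or the gripper's body presses on something with over 40 N, if the wrist force passes 120 N, or if a joint passes its speed limit or range.

### The arm

A 7-joint arm with a two-finger parallel gripper is mounted at the origin on the work surface. World frame = base frame: x ahead of the robot, y to its left, z up, the work surface at z = 0. Lengths are in mm, angles in rad, forces in N, time in s.
With the tool pointing down it reaches from about 425 to 875 mm from the base axis. Payload 8.4 kg.
Tool frame: the origin (TCP) lies midway between the tips of the shut fingers; the grasp point (between the pads) lies 19 mm behind it; x points along the fingers, y is the direction in which the jaws open and shut, and the axes are right-handed (so a half turn about x gives the same grasp; the last joint's range is limited). The gripper opens to 87 mm and grips with 3 to 60 N. Pads are 19 mm wide; open, the fingers measure 117 mm over their backs; the gripper's body (75 mm by 190 mm) begins 51 mm behind the grasp point.
Start: joints at [-1.222, 0.333, 0.04, 1.465, -0.013, 1.343, -0.059], TCP at [281.436, 585.882, 222.546] pointing down, gripper open.
Joint ranges: [-2.58, 2.58], [-0.38, 2.09], [-1.3, 1.39], [0.25, 2.4], [-1.5, 4.64], [0.08, 2.09], [-2.65, 2.65]. Speed limits (rad/s): [2.22, 2.22, 2.79, 2.79, 3.14, 3.14, 3.14].

### API

Orientations are given as a unit quaternion [x, y, z, w].
In Python, from station import sense, imaging, ticket gives the robot as it stands. The module is installed in compiled form; this text tells all that it offers.
- The arm moves only by the tool drive_tool, never from a script. Its argument "moves" is a list that holds one entry, the list of rows, each a list of 7 numbers: the shift along the tool's x, y, z in mm, then the turn, a rotation vector about the tool's x, y, z in degrees, then the finger opening in mm, from 0 to 87. A call has exactly 5 rows; each row is the pose to reach, as a shift and turn from the pose commanded when the call began, along the tool's axes at that moment; what a row does not reach only later rows make up. A row lasts 1/10 s, in which the tool goes at most 50 mm and 8.59 degrees, less where a joint would pass 70% of its speed; a pose out of reach is approached as far as the arm can. A call with a gripper value outside its range is refused whole. The fingers move at their own pace and stop on an object; the grip force is fixed at half the most. Time passes only in rows, so rows that repeat a pose let the fingers close, or fill a call up. It gives the time, the measured TCP pose, the force and the opening at its end, in the units of the state.
- sense(): the state, without advancing time (a new reading comes with each control period).
- imaging.get_image(name): name is "scene" or "top" or "wrist"; returns the picture (400x640x3 uint8, blue, green, red); there is no depth.
- imaging.get_calibration(name): a dict with "intrinsics" (3x3 intrinsics, pixels), "extrinsics" (4x4, takes a point from camera to world coordinates). Camera axes: x right, y up, looking along -z (the intrinsics and any distortion apply to the point x, -y, -z); pixel columns grow to the right and rows downward; lengths in mm; the calibration is good to about 2 mm. A picture is of the moment at which its call begins: read the wrist's pose just before it. get_calibration takes no time and is no camera call; for the wrist camera it gives the pose at the moment of the call.
- ticket.job_done(): hands the job in, once; it reports no verdict.
The state is a dict: "time_s": time; "joint_pos": joint angles; "dq": joint speeds; "joint_torque": joint torques, N m; "eef_pos": TCP position; "eef_rot": TCP orientation; "force": force on the tool from outside, world axes, zero at the start; "moment": the same for the moment, N m; "grip_width": finger opening in mm.
Only numpy, scipy, OpenCV 4.12 (cv2) and the standard library are available. Lean on these libraries where they do the work, as an engineer would, in place of code of your own. Each camera call takes 0.05 s, during which the arm holds its last target.

## Working session

There is one attempt and no reset: what is moved stays moved. The work goes in short steps, Python scripts to look and compute and a tool call to move; the robot and the scene stay as the last step left them, time stands still between calls to the robot, and variables do not carry over. Pictures are saved under pics/ and viewed, and the job is handed in when it is done.

Besides the shell and the picture viewer there is one more tool, called by a JSON object that holds its "name" and its "arguments". drive_tool: Moves the arm, as the interface text tells. Its arguments: {"type":"object","properties":{"moves":{"type":"array"}},"required":["moves"]}

```bash
mkdir -p pics; ls; python3 - <<'E'
from station import sense, imaging, ticket
import cv2,numpy as np
s=sense(); print({k:np.round(v,3).tolist() for k,v in s.items()})
for n in ("scene","top","wrist"):
    c=imaging.get_calibration(n); print(n,np.round(c["intrinsics"],1).tolist(),np.round(c["extrinsics"],3).tolist(),[k for k in c])
    cv2.imwrite(f"pics/{n}0.png",imaging.get_image(n))
E
```

```text
pics
{'time_s': 0.0, 'joint_pos': [-1.222, 0.334, 0.04, 1.466, -0.013, 1.343, -0.058], 'dq': [-0.0, 0.0, -0.001, 0.001, 0.001, -0.001, 0.0], 'joint_torque': [0.001, -65.637, 1.336, -40.379, -0.06, 0.045, 0.0], 'eef_pos': [281.235, 585.485, 221.648], 'eef_rot': [0.156, 0.69, -0.158, 0.689], 'force': [0.257, -0.401, -0.614], 'moment': [0.025, -0.048, -0.012], 'grip_width': 87.21}
scene [[447.4, 0.0, 315.2], [0.0, 447.4, 193.6], [0.0, 0.0, 1.0]] [[0.838, -0.421, 0.348, 975.845], [0.546, 0.632, -0.55, -637.646], [0.011, 0.651, 0.759, 1038.618], [0.0, 0.0, 0.0, 1.0]] ['intrinsics', 'extrinsics']
top [[402.1, 0.0, 328.6], [0.0, 402.1, 199.2], [0.0, 0.0, 1.0]] [[-0.021, 0.989, -0.15, 346.997], [-1.0, -0.02, 0.004, 39.744], [0.001, 0.15, 0.989, 1515.755], [0.0, 0.0, 0.0, 1.0]] ['intrinsics', 'extrinsics']
wrist [[354.8, 0.0, 324.1], [0.0, 354.8, 197.5], [0.0, 0.0, 1.0]] [[0.432, -0.87, -0.237, 216.778], [0.902, 0.417, 0.115, 616.921], [-0.002, -0.263, 0.965, 383.802], [0.0, 0.0, 0.0, 1.0]] ['intrinsics', 'extrinsics']
```

View pics/scene0.png

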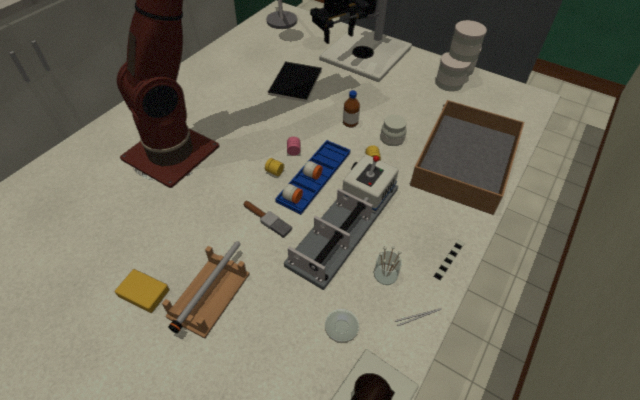

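View pics/top0.png

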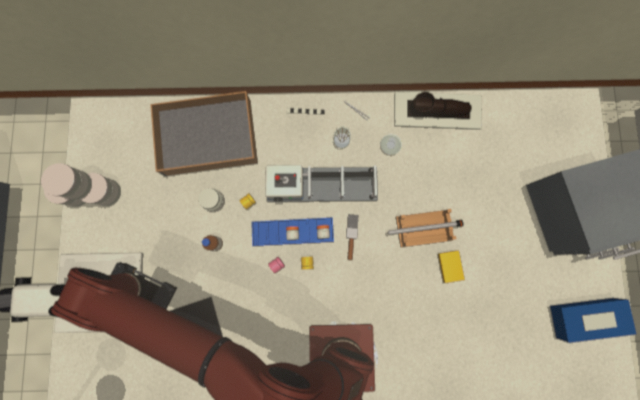

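View pics/wrist0.png

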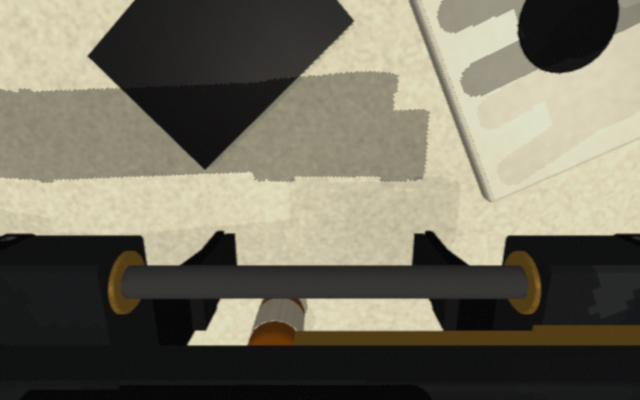

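The top view shows the machine at (320,184), with the motor on its left (+y). The tray is at (292,232) with two orange-capped jars, and the rack with the roller is at (427,228), its knob at (460,223). The pink (276,265) and yellow (307,262), (248,201) pieces are look-alikes. I'll enlarge to confirm.

```bash
cat > h.py <<'E'
import numpy as np, cv2
from station import sense, imaging
from scipy.spatial.transform import Rotation as R
def cal(n):
    c=imaging.get_calibration(n); return np.array(c["intrinsics"],float),np.array(c["extrinsics"],float)
def ray(n,uv,c=None):
    K,E=c or cal(n); u,v=uv
    d=np.array([(u-K[0,2])/K[0,0],-(v-K[1,2])/K[1,1],-1.]); return E[:3,3],E[:3,:3]@d
def onz(n,uv,z,c=None):
    o,d=ray(n,uv,c); return o+d*(z-o[2])/d[2]
def proj(n,P,c=None):
    K,E=c or cal(n); p=E[:3,:3].T@(np.array(P,float)-E[:3,3])
    return np.array([K[0,2]+K[0,0]*p[0]/-p[2],K[1,2]-K[1,1]*p[1]/-p[2]])
def tri(lst):
    A=np.zeros((3,3));b=np.zeros(3)
    for o,d in lst:
        d=d/np.linalg.norm(d);M=np.eye(3)-np.outer(d,d);A+=M;b+=M@o
    return np.linalg.solve(A,b)
def crop(src,out,x0,y0,w,h,s):
    im=cv2.imread(src) if isinstance(src,str) else src
    cv2.imwrite(out,cv2.resize(im[y0:y0+h,x0:x0+w],None,fx=s,fy=s,interpolation=cv2.INTER_CUBIC))
E
python3 - <<'E'
from h import *
crop("pics/top0.png","pics/tc1.png",200,120,200,150,4)
crop("pics/scene0.png","pics/sc1.png",230,110,200,150,4)
crop("pics/scene0.png","pics/sc2.png",100,210,200,150,4)
E
```

```text
(no output)
```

View pics/tc1.png

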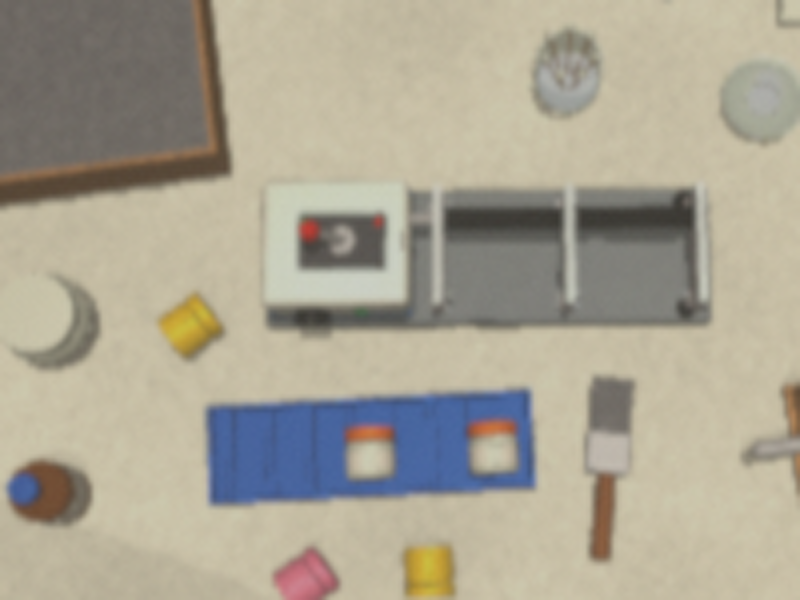

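View pics/sc1.png

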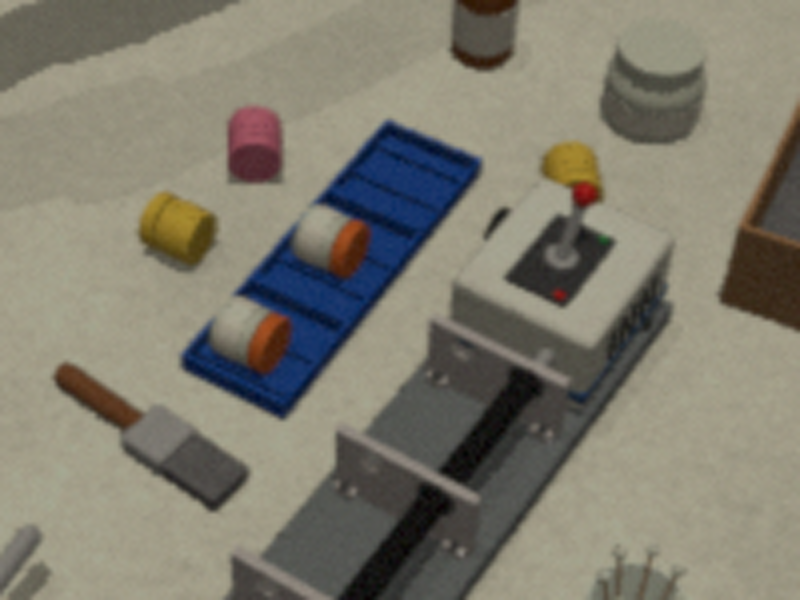

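View pics/sc2.png

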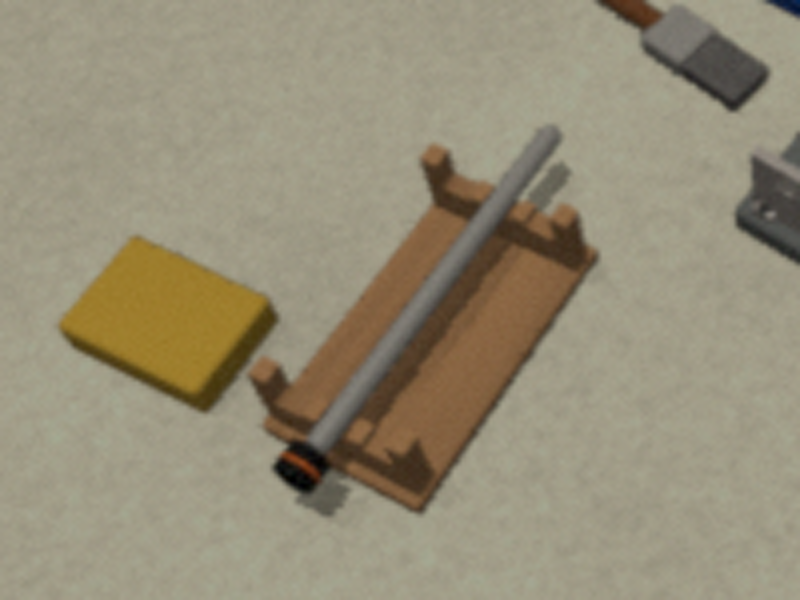

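Candidates in the tray: the orange-capped white jars at top px (292,232) and (323,231) fit the description, and the third compartment is empty. The pink piece and the two yellow ones lie outside the tray, so I'll leave them. The toggle leans to the green dot (ON). Next I'll measure the machine, switch, roller and jars.

```bash
python3 - <<'E'
from h import *
np.set_printoptions(precision=1,suppress=True)
T=lambda u,v:(200+u/4,120+v/4); S=lambda u,v:(230+u/4,110+v/4); S2=lambda u,v:(100+u/4,210+v/4)
for nm,p,z in [("h1",(265,184),98),("h2",(408,184),98),("h3",(407,303),98),("h4",(263,304),98),("tip",(310,231),146),
 ("p3a",(437,187),84),("p3b",(438,306),84),("p2a",(570,187),84),("p2b",(571,306),84),("p1a",(702,186),84),("p1b",(703,304),84),
 ("j1",(370,453),28),("j2",(493,447),28)]:
    print(nm,onz("top",T(*p),z))
print("tip tri",tri([ray("top",T(310,231)),ray("scene",S(585,194))]))
for nm,p,z in [("p3l",(433,320),84),("p3r",(567,385),84),("p2l",(338,430),84),("p2r",(476,497),84),("red",(559,297),98),("green",(606,240),98)]:
    print(nm,onz("scene",S(*p),z))
print("tail",onz("scene",S2(295,470),50),"tipr",onz("scene",S2(552,133),50))
print(onz("scene",S2(320,440),58), onz("scene",S2(552,133),50))
print("top tail",onz("top",(462,223.5),50),"nose",onz("top",(388,232.5),50))
print("knob tri",tri([ray("top",(460,223.5)),ray("scene",S2(302,466))]))
for n,f in (("tub",(210,200)),("bott",(208,242)),("beaker",(342,138)),("dish",(390,145)),("sponge",(452,267)),("brush",(352,235))): print(n,onz("top",f,20))
E
```

```text
h1 [687.3 256.4  98. ]
h2 [684.7 127.4  98. ]
h3 [575.9 129.4  98. ]
h4 [577.7 257.9  98. ]
tip [633.2 209.9 146. ]
p3a [684.7 101.8  84. ]
p3b [574.9 102.4  84. ]
p2a [682.3 -19.4  84. ]
p2b [572.4 -17.4  84. ]
p1a [ 680.7 -139.7   84. ]
p1b [ 571.8 -136.5   84. ]
j1 [447.6 169.5  28. ]
j2 [450.8  55.8  28. ]
tip tri [635.9 211.8 145.9]
p3l [584.5 101.5  84. ]
p3r [691.9 101.8  84. ]
p2l [582.1 -17.9  84. ]
p2r [687.3 -14.2  84. ]
red [653.2 158.5  98. ]
green [655.  226.5  98. ]
tail [ 472.5 -443.4   50. ] tipr [ 446.2 -180.2   50. ]
[ 475.5 -423.8   58. ] [ 446.2 -180.2   50. ]
top tail [ 469.1 -452.    50. ] nose [ 441.8 -180.1   50. ]
knob tri [ 471.5 -441.9   50. ]
tub [579.4 479.4  20. ]
bott [422.2 483.1  20. ]
beaker [810.6 -23.   20. ]
dish [ 779.1 -206.6   20. ]
sponge [ 312.5 -414.1   20. ]
brush [437.2 -50.6  20. ]
```

```bash
cat >> h.py <<'E'
def pose():
    s=sense(); return np.array(s["eef_pos"]),R.from_quat(s["eef_rot"])
def Rt(yaw,xd=(0,0,-1)):
    # tool x down, tool y at world heading yaw (deg)
    a=np.radians(yaw); x=np.array([0,0,-1.]);y=np.array([np.cos(a),np.sin(a),0]);z=np.cross(x,y)
    return R.from_matrix(np.c_[x,y,z])
def plan(P,yaw):
    p,r=pose(); s=sense()
    sh=r.inv().apply(np.array(P,float)-p); rv=(r.inv()*Rt(yaw)).as_rotvec(degrees=True)
    print("t",round(s["time_s"],2),"pos",p.round(1),"shift",sh.round(1),"turn",rv.round(1),"|",np.linalg.norm(sh).round(),np.linalg.norm(rv).round(), "F",np.round(s["force"],1),"w",round(s["grip_width"],1),"j7",np.round(s["joint_pos"][6],2))
def tilt():
    m=pose()[1].as_matrix(); print("x",m[:,0].round(3),"y",m[:,1].round(3),"yaw",np.degrees(np.arctan2(m[1,1],m[0,1])).round(1))
E
python3 - <<'E'
from h import *
tilt()
for y in (0,180,-1,90,-90): print(y);plan((635,262,180),y)
E
```

```text
x [-0.    -0.001 -1.   ] y [ 0.433  0.901 -0.001] yaw 64.3
0
t 0.15 pos [281.3 585.6 221.9] shift [  42.1 -138.5  458.9] turn [64.3  0.   0.1] | 481.0 64.0 F [-0.5  0.4 -0.4] w 87.0 j7 -0.06
180
t 0.15 pos [281.3 585.6 221.9] shift [  42.1 -138.5  458.9] turn [-1.157e+02 -1.000e-01  1.000e-01] | 481.0 116.0 F [-0.5  0.4 -0.4] w 87.0 j7 -0.06
-1
t 0.15 pos [281.3 585.6 221.9] shift [  42.1 -138.5  458.9] turn [65.3  0.   0.1] | 481.0 65.0 F [-0.5  0.4 -0.4] w 87.0 j7 -0.06
90
t 0.15 pos [281.3 585.6 221.9] shift [  42.1 -138.5  458.9] turn [-25.7  -0.    0.1] | 481.0 26.0 F [-0.5  0.4 -0.4] w 87.0 j7 -0.06
-90
t 0.15 pos [281.3 585.6 221.9] shift [  42.1 -138.5  458.9] turn [1.543e+02 1.000e-01 0.000e+00] | 481.0 154.0 F [-0.5  0.4 -0.4] w 87.0 j7 -0.06
```

{"name": "drive_tool", "arguments": {"moves": [[[0,-13,46,6,0,0,0],[0,-26,92,13,0,0,0],[0,-39,138,19,0,0,0],[0,-52,184,26,0,0,0],[0,-65,228,32,0,0,0]]]}}

```text
time_s: 0.65
eef_pos: [460.1, 426.8, 222.4]
eef_rot: [0.342, 0.619, -0.343, 0.619]
force: [0.2, 0.6, 0.2]
grip_width: 54.9
```

```bash
python3 - <<'E'
from h import *
plan((635,285,215),0)
E
```

```text
t 0.65 pos [460.1 426.8 222.4] shift [  7.5  73.  213. ] turn [32.  0.  0.] | 225.0 32.0 F [0.2 0.6 0.2] w 54.9 j7 -0.21
```

{"name": "drive_tool", "arguments": {"moves": [[[0,15,43,6,0,0,0],[0,29,86,13,0,0,0],[0,44,128,19,0,0,0],[0,58,171,26,0,0,0],[0,73,213,32,0,0,0]]]}}

```text
time_s: 1.15
eef_pos: [635.5, 286.3, 222.4]
eef_rot: [0.5, 0.5, -0.5, 0.5]
force: [1.4, 0.3, 0.5]
grip_width: 15.2
```

```bash
python3 - <<'E'
from h import *
plan((635,250,138),0)
cv2.imwrite("pics/w1.png",imaging.get_image("wrist"))
for P in [(635.9,211.8,146),(633,210,146)]: print(proj("wrist",P))
E
```

```text
t 1.15 pos [635.5 286.3 222.4] shift [84.4 -0.5 36.3] turn [0.1 0.  0. ] | 92.0 0.0 F [1.4 0.3 0.5] w 15.2 j7 -0.36
[317.91400676 291.38468711]
[314.09604267 293.57265175]
```

View pics/w1.png

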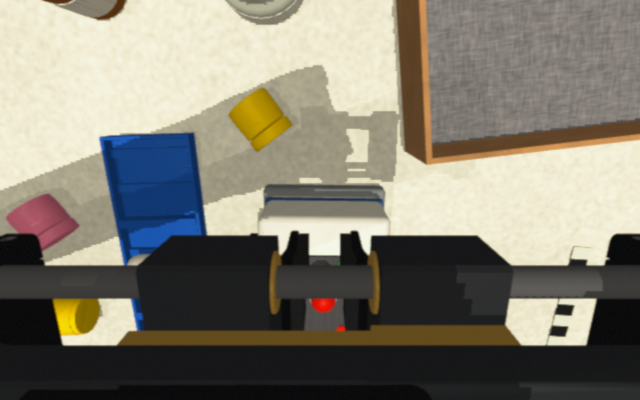

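{"name": "drive_tool", "arguments": {"moves": [[[20,1,12,0,0,0,0],[40,2,24,0,0,0,0],[60,2,32,0,0,0,0],[84,2,32,0,0,0,0],[84,2,32,0,0,0,0]]]}}

```text
time_s: 1.7
eef_pos: [634.5, 254.8, 134.8]
eef_rot: [0.496, 0.502, -0.501, 0.501]
force: [-0.7, 0.0, -0.0]
grip_width: 0.5
```

{"name": "drive_tool", "arguments": {"moves": [[[0,0,14,0,0,0,0],[0,0,28,0,0,0,0],[0,0,42,0,0,0,0],[0,0,54,0,0,0,0],[0,0,54,0,0,0,0]]]}}

```text
time_s: 2.2
eef_pos: [637.8, 197.7, 139.5]
eef_rot: [0.5, 0.5, -0.5, 0.501]
force: [0.2, -1.1, 0.0]
grip_width: 0.5
```

```bash
python3 - <<'E'
from h import *
plan((635,250,138),0)
crop(imaging.get_image("scene"),"pics/s2.png",300,130,130,100,6)
E
```

```text
t 2.2 pos [637.8 197.7 139.5] shift [  1.5  -2.7 -52.3] turn [ 0.1  0.1 -0.1] | 52.0 0.0 F [ 0.2 -1.1  0. ] w 0.5 j7 -0.23
```

View pics/s2.png

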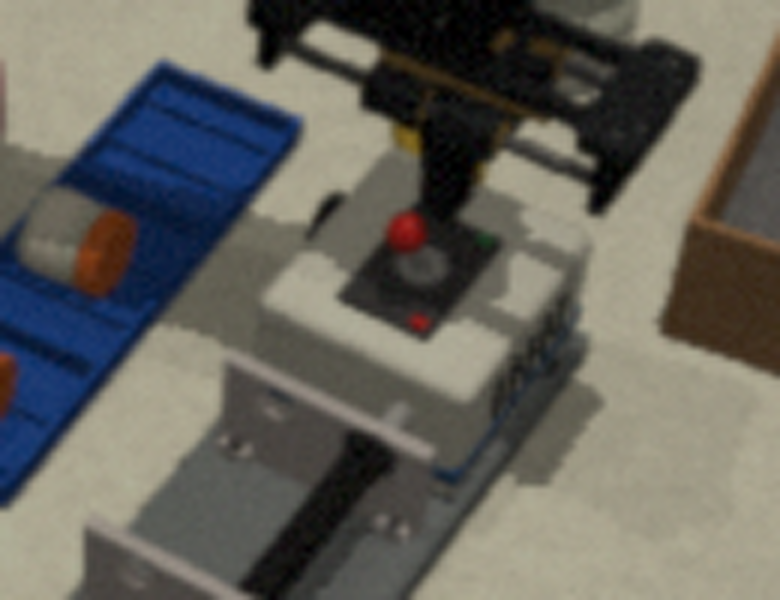

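```bash
python3 - <<'E'
from h import *
for y in (211,187,163): print(y,proj("scene",(636,y,146 if y!=187 else 152)))
E
```

```text
211 [375.07545436 158.84932208]
187 [371.24219431 162.39919404]
163 [366.86581275 169.08159276]
```

The toggle is off: the ball is at px (367.5,168.7) and I expected (366.9,169.1). Next stop is south of the machine, for a close look at the plates.

{"name": "drive_tool", "arguments": {"moves": [[[-45,0,0,0,0,0,87],[-90,0,20,0,0,0,87],[-90,0,70,0,0,0,87],[-90,0,120,0,0,0,87],[-90,0,170,0,0,0,87]]]}}

```text
time_s: 2.75
eef_pos: [637.9, 30.5, 229.1]
eef_rot: [0.498, 0.502, -0.498, 0.502]
force: [1.7, -0.1, 0.3]
grip_width: 33.0
```

{"name": "drive_tool", "arguments": {"moves": [[[0,-2,50,0,0,0,87],[0,-4,100,0,0,0,87],[0,-6,150,0,0,0,87],[0,-8,200,0,0,0,87],[0,-10,240,0,0,0,87]]]}}

```text
time_s: 3.25
eef_pos: [628.8, -211.3, 228.8]
eef_rot: [0.499, 0.501, -0.499, 0.501]
force: [-1.0, 0.0, 0.7]
grip_width: 72.7
```

```bash
python3 - <<'E'
from h import *
plan((627,-300,230),0)
E
```

```text
t 3.25 pos [ 628.8 -211.3  228.8] shift [-1.1 -2.3 88.6] turn [ 0.3  0.  -0. ] | 89.0 0.0 F [-1.   0.   0.7] w 72.7 j7 0.43
```

{"name": "drive_tool", "arguments": {"moves": [[[0,-1,40,0,0,0,87],[0,-2,80,0,0,0,87],[0,-2,110,0,0,0,87],[0,-2,110,0,0,0,87],[0,-2,110,0,0,0,87]]]}}

```text
time_s: 3.75
eef_pos: [628.0, -318.7, 228.2]
eef_rot: [0.499, 0.501, -0.499, 0.501]
force: [-0.2, 0.1, -0.6]
grip_width: 87.2
```

```bash
python3 - <<'E'
from h import *
import pickle
c=cal("wrist"); im=imaging.get_image("wrist"); cv2.imwrite("pics/w2.png",im); pickle.dump(c,open("w2.pkl","wb"))
plan((627,-300,230),0)
E
```

```text
t 3.8 pos [ 628.5 -317.3  228.3] shift [ -1.7  -1.4 -17.3] turn [ 0.4 -0.   0. ] | 17.0 0.0 F [-0.1  1.   0.1] w 87.1 j7 0.6
```

View pics/w2.png

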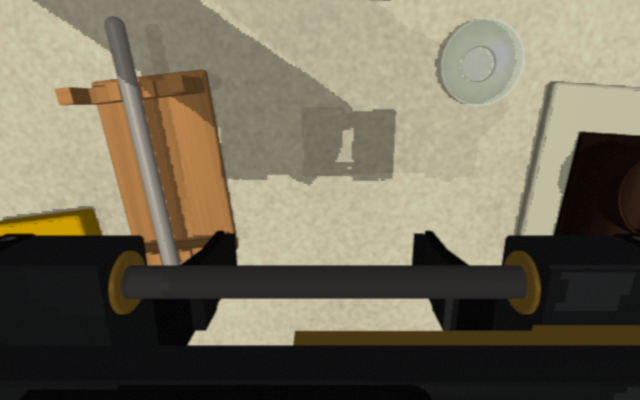

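```bash
python3 - <<'E'
from h import *
import pickle
np.set_printoptions(precision=1,suppress=True)
c=pickle.load(open("w2.pkl","rb"));im=cv2.imread("pics/w2.png")
g=im.astype(int); sat=g.max(2)-g.min(2)
m=((sat<22)&(g.mean(2)>70)).astype(np.uint8)
for v in (30,50,110,130,150,170,190,210,225,240):
    row=m[v,90:200]; xs=np.where(row)[0]+90
    # group
    gr=np.split(xs,np.where(np.diff(xs)>1)[0]+1); gr=max(gr,key=len) if len(xs) else []
    if len(gr): 
        u=(gr[0]+gr[-1])/2; print(v,gr[0],gr[-1],onz("wrist",(u,v),50,c))
print("tip",onz("wrist",(113,16.5),50,c))
for uv in ((128,77),(92,87),(205,71)): print("post",onz("wrist",uv,60,c))
crop(im,"pics/w2c.png",60,0,200,260,3)
E
```

```text
30 105 126 [ 443.8 -187.7   50. ]
50 110 130 [ 445.3 -204.1   50. ]
110 126 143 [ 451.3 -256.1   50. ]
130 131 147 [ 453.1 -274.4   50. ]
150 136 152 [ 455.4 -293.3   50. ]
170 141 156 [ 457.3 -312.8   50. ]
190 146 161 [ 459.7 -332.8   50. ]
210 151 166 [ 462.2 -353.5   50. ]
225 154 169 [ 463.4 -369.4   50. ]
240 158 173 [ 465.7 -385.7   50. ]
tip [ 443.2 -176.9   50. ]
post [ 454.5 -227.5   60. ]
post [ 421.3 -236.2   60. ]
post [ 522.9 -222.1   60. ]
```

View pics/w2c.png

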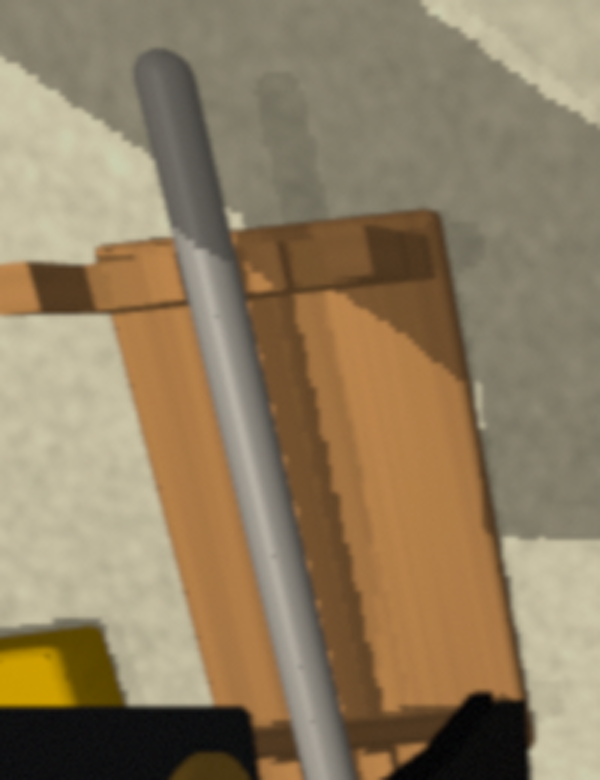

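The roller's axis is clear in the wrist view. Its nose at px (113,17) gives about (443,-179), and its heading is 6.3° off +y. I'll grip about 162 mm behind the nose, at (461,-341).

```bash
python3 - <<'E'
from h import *
plan((461,-341,120),6.3)
E
```

```text
t 3.8 pos [ 628.5 -317.3  228.3] shift [ 108.3 -167.6   22.6] turn [-5.9 -0.   0. ] | 201.0 6.0 F [-0.1  1.   0.1] w 87.1 j7 0.6
```

{"name": "drive_tool", "arguments": {"moves": [[[22,-34,5,-2,0,0,60],[44,-68,10,-4,0,0,60],[66,-102,15,-6,0,0,60],[88,-136,20,-6,0,0,60],[108,-168,23,-6,0,0,60]]]}}

```text
time_s: 4.3
eef_pos: [459.5, -340.6, 119.8]
eef_rot: [0.471, 0.528, -0.471, 0.528]
force: [-0.7, -0.4, 0.0]
grip_width: 61.3
```

```bash
python3 - <<'E'
from h import *
im=imaging.get_image("wrist"); c=cal("wrist"); cv2.imwrite("pics/w3.png",im)
plan((461,-341,31),6.3); tilt()
E
```

```text
t 4.35 pos [ 452.4 -341.1  116.4] shift [85.3  9.1  1.2] turn [-0.1 -0.2  0.3] | 86.0 0.0 F [-5.3 -0.6 -3.1] w 61.4 j7 0.84
x [-0.006  0.003 -1.   ] y [ 0.994  0.109 -0.006] yaw 6.2
```

View pics/w3.png

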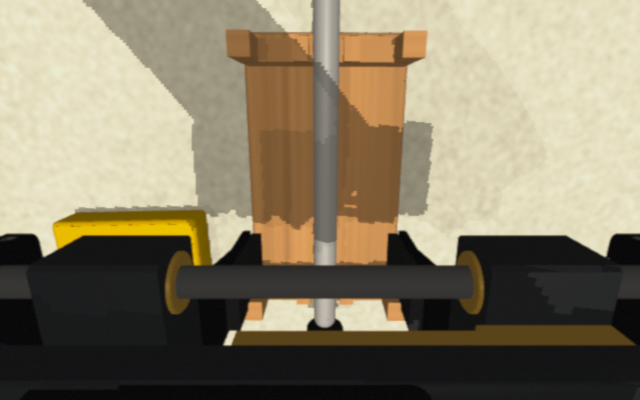

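{"name": "drive_tool", "arguments": {"moves": [[[15,1,1,0,0,0,60],[35,1,1,0,0,0,60],[55,1,1,0,0,0,60],[72,1,1,0,0,0,60],[80,1,1,0,0,0,60]]]}}

```text
time_s: 4.85
eef_pos: [462.5, -341.3, 38.9]
eef_rot: [0.471, 0.528, -0.471, 0.527]
force: [0.5, 0.3, -0.6]
grip_width: 59.8
```

```bash
python3 - <<'E'
from h import *
plan((461,-341,31),6.3); tilt()
E
```

```text
t 4.85 pos [ 462.5 -341.3   38.9] shift [ 7.9 -1.4 -0.5] turn [ 0.2 -0.1  0.1] | 8.0 0.0 F [ 0.5  0.3 -0.6] w 59.8 j7 0.89
x [-0.001  0.001 -1.   ] y [ 0.994  0.113 -0.001] yaw 6.5
```

Lower the last 8 mm and close.

{"name": "drive_tool", "arguments": {"moves": [[[8,-1,0,0,0,0,60],[8,-1,0,0,0,0,40],[8,-1,0,0,0,0,20],[8,-1,0,0,0,0,10],[8,-1,0,0,0,0,8]]]}}

```text
time_s: 5.35
eef_pos: [460.7, -343.7, 33.2]
eef_rot: [0.472, 0.526, -0.471, 0.527]
force: [0.8, 0.8, 0.6]
grip_width: 35.9
```

{"name": "drive_tool", "arguments": {"moves": [[[0,0,0,0,0,0,8],[0,0,0,0,0,0,8],[0,0,0,0,0,0,8],[0,0,0,0,0,0,8],[0,0,0,0,0,0,8]]]}}

```text
time_s: 5.85
eef_pos: [460.4, -343.4, 32.7]
eef_rot: [0.472, 0.527, -0.472, 0.527]
force: [-1.3, 1.2, 2.6]
grip_width: 15.1
```

{"name": "drive_tool", "arguments": {"moves": [[[-10,0,0,0,0,0,8],[-30,0,0,0,0,0,8],[-55,0,0,0,0,0,8],[-80,0,0,0,0,0,8],[-80,0,0,0,0,0,8]]]}}

```text
time_s: 6.35
eef_pos: [461.7, -344.7, 116.0]
eef_rot: [0.472, 0.525, -0.471, 0.529]
force: [1.3, -0.2, -3.4]
grip_width: 14.8
```

```bash
python3 - <<'E'
from h import *
plan((560,-341,111),0.8); tilt()
im=imaging.get_image("wrist"); cv2.imwrite("pics/w4.png",im)
crop(imaging.get_image("scene"),"pics/s4.png",120,180,200,150,4)
E
```

```text
t 6.35 pos [ 461.7 -344.7  116. ] shift [ 5.5 98.1  7.1] turn [ 5.5  0.1 -0.3] | 98.0 6.0 F [ 1.3 -0.2 -3.4] w 14.8 j7 0.84
x [ 0.005 -0.002 -1.   ] y [0.994 0.11  0.004] yaw 6.3
```

View pics/w4.png

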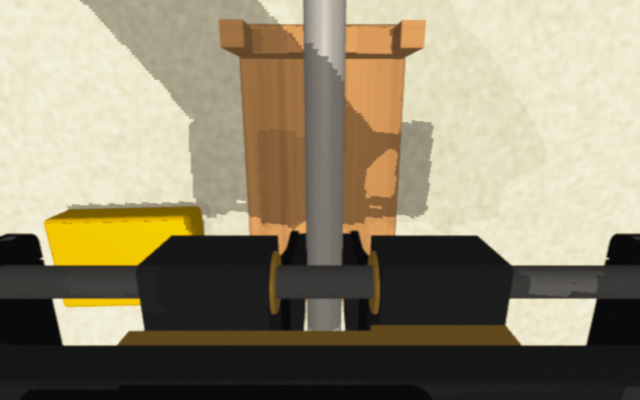

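View pics/s4.png

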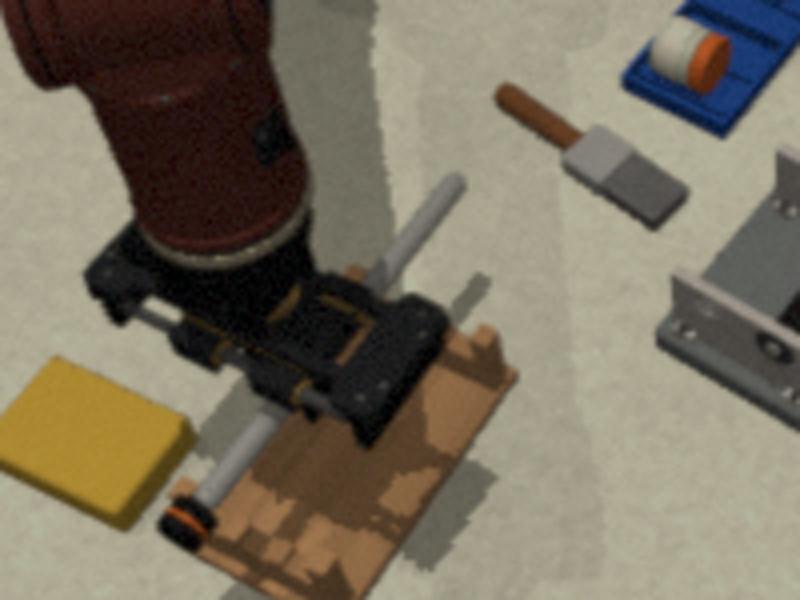

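{"name": "drive_tool", "arguments": {"moves": [[[-7,28,-15,1,0,0,8],[-14,56,-31,2,0,0,8],[-20,84,-46,3,0,0,8],[-20,112,-62,4,0,0,8],[-20,133,-75,5.5,0,0,8]]]}}

```text
time_s: 6.95
eef_pos: [585.1, -251.9, 130.7]
eef_rot: [0.496, 0.505, -0.496, 0.503]
force: [-0.6, -0.1, -3.7]
grip_width: 15.3
```

{"name": "drive_tool", "arguments": {"moves": [[[0,0,0,0,0,0,8],[0,0,0,0,0,0,8],[0,0,0,0,0,0,8],[0,0,0,0,0,0,8],[0,0,0,0,0,0,8]]]}}

```text
time_s: 7.45
eef_pos: [583.5, -254.9, 132.5]
eef_rot: [0.497, 0.503, -0.497, 0.503]
force: [-0.4, -0.4, -3.8]
grip_width: 14.7
```

```bash
python3 - <<'E'
from h import *
import pickle
plan((603,-250,134),0.8); tilt()
pickle.dump(cal("wrist"),open("w5.pkl","wb"))
im=imaging.get_image("wrist"); cv2.imwrite("pics/w5.png",im)
pickle.dump(cal("scene"),open("sc.pkl","wb"))
cv2.imwrite("pics/s5f.png",imaging.get_image("scene"));crop("pics/s5f.png","pics/s5.png",220,160,200,150,4)
E
```

```text
t 7.45 pos [ 583.5 -254.9  132.5] shift [-1.5 19.5 -4.6] turn [-0.  0.  0.] | 20.0 0.0 F [-0.4 -0.4 -3.8] w 14.7 j7 0.54
x [-0. -0. -1.] y [ 1.     0.013 -0.   ] yaw 0.8
```

View pics/w5.png

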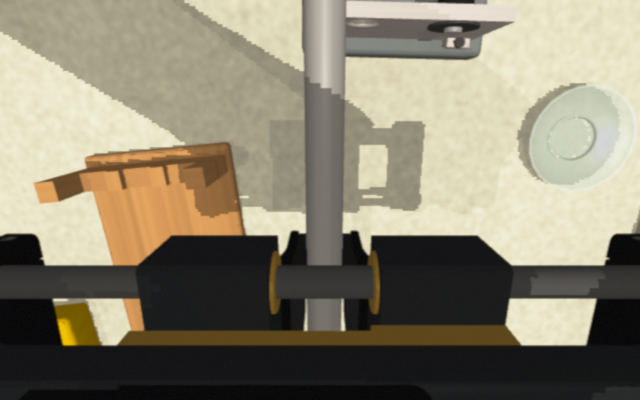

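View pics/s5.png

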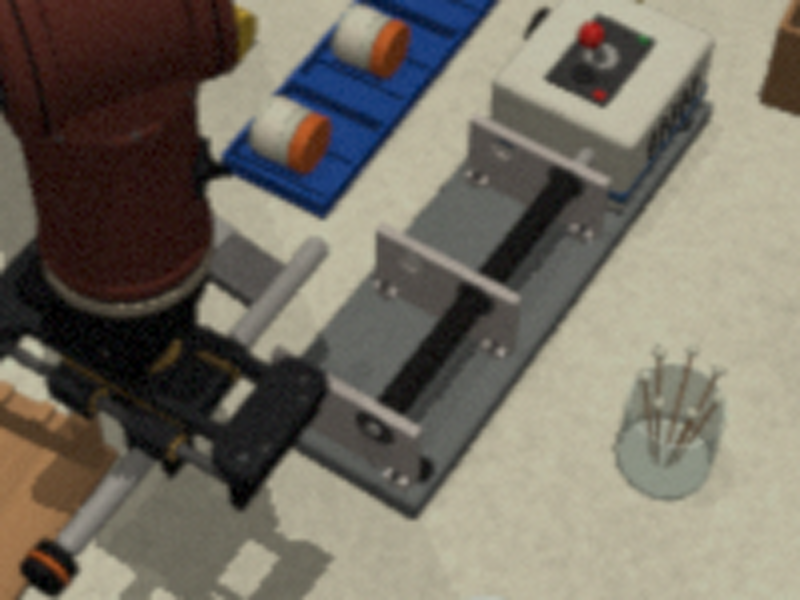

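{"name": "drive_tool", "arguments": {"moves": [[[0,-8,-10,0,0,0,8],[0,-16,-25,0,0,0,8],[0,-24,-40,0,0,0,8],[0,-24,-45,0,0,0,8],[0,-24,-45,0,0,0,8]]]}}

```text
time_s: 8.05
eef_pos: [559.7, -208.2, 132.8]
eef_rot: [0.496, 0.504, -0.496, 0.504]
force: [-0.3, 1.2, -2.6]
grip_width: 14.9
```

{"name": "drive_tool", "arguments": {"moves": [[[0,0,0,0,0,0,8],[0,0,0,0,0,0,8],[0,0,0,0,0,0,8],[0,0,0,0,0,0,8],[0,0,0,0,0,0,8]]]}}

```text
time_s: 8.55
eef_pos: [559.5, -209.8, 132.5]
eef_rot: [0.496, 0.504, -0.497, 0.504]
force: [-0.7, -1.3, -2.6]
grip_width: 15.0
```

```bash
python3 - <<'E'
from h import *
import pickle
plan((603,-250,134),0.8); tilt()
pickle.dump(cal("wrist"),open("w6.pkl","wb"))
im=imaging.get_image("wrist"); cv2.imwrite("pics/w6.png",im)
crop(im,"pics/w6c.png",290,0,266,190,3)
E
```

```text
t 8.55 pos [ 559.5 -209.8  132.5] shift [-1.5 42.9 40.8] turn [0. 0. 0.] | 59.0 0.0 F [-0.7 -1.3 -2.6] w 15.0 j7 0.46
x [-0. -0. -1.] y [ 1.     0.014 -0.   ] yaw 0.8
```

View pics/w6c.png

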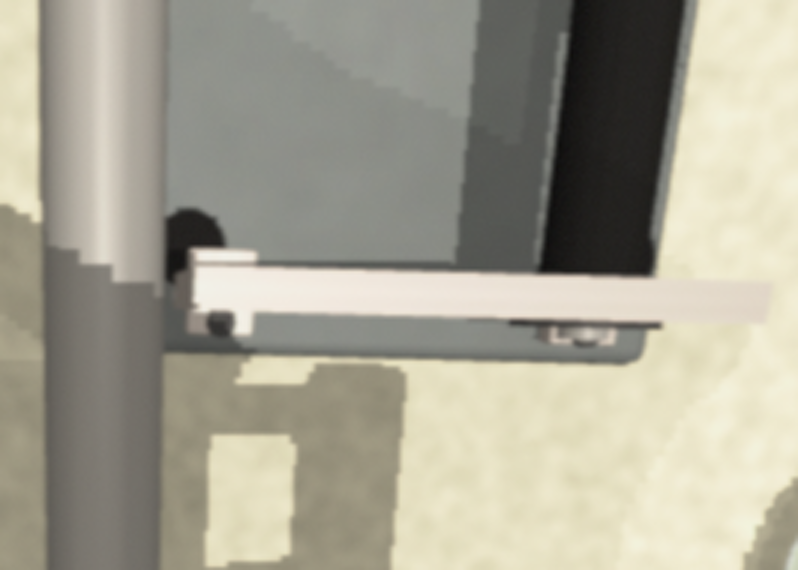

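```bash
python3 - <<'E'
from h import *
import pickle
np.set_printoptions(precision=1,suppress=True)
c=pickle.load(open("w6.pkl","rb")); F=lambda u,v:(290+u/3,v/3)
for n,p in dict(fl=(190,308),fr=(768,321),bl=(190,263),br=(772,283)).items(): print(n,onz("wrist",F(*p),84,c))
print("drive L",onz("wrist",F(545,265),72,c),onz("wrist",F(570,3),72,c)); print("drive R",onz("wrist",F(655,265),72,c),onz("wrist",F(690,3),72,c))
# roller: solve depth by width: edges rays -> 16mm
for v in (10,180,330,480,560):
    l=40+7*v/570; r=167-7*v/570
    o,a=ray("wrist",F(l,v),c); _,b=ray("wrist",F(r,v),c)
    t=16/np.linalg.norm(b-a); P=o+t*(a+b)/2; print("roller",v,P, onz("wrist",F((l+r)/2,v),151.5,c))
E
```

```text
fl [ 575.4 -138.8   84. ]
fr [ 686.3 -139.5   84. ]
bl [ 575.1 -130.6   84. ]
br [ 685.8 -132.5   84. ]
drive L [ 647.  -129.4   72. ] [645.8 -82.3  72. ]
drive R [ 669.  -129.1   72. ] [668.4 -81.9  72. ]
roller 10 [ 558.2 -102.4  145.5] [ 558.2 -103.8  151.5]
roller 180 [ 558.5 -122.6  146.3] [ 558.5 -123.1  151.5]
roller 330 [ 558.8 -141.6  147. ] [ 558.8 -141.5  151.5]
roller 480 [ 559.1 -161.8  147.8] [ 559.1 -161.2  151.5]
roller 560 [ 559.3 -173.1  148.2] [ 559.3 -172.3  151.5]
```

Plate 1's top measures 111 mm wide (110 given), with its centre at x ≈ 630.7 and outer face at y ≈ -139. The held roller's line agrees with the TCP to 0.3 mm. I'll view plate 3 the same way to get the machine's heading.

{"name": "drive_tool", "arguments": {"moves": [[[0,0,-40,0,0,0,8],[0,0,-88,0,0,0,8],[0,0,-136,0,0,0,8],[0,0,-184,0,0,0,8],[0,0,-225,0,0,0,8]]]}}

```text
time_s: 9.1
eef_pos: [556.0, 18.3, 132.7]
eef_rot: [0.496, 0.504, -0.496, 0.504]
force: [0.3, -0.5, -3.0]
grip_width: 14.9
```

{"name": "drive_tool", "arguments": {"moves": [[[0,0,-5,0,0,0,8],[0,0,-5,0,0,0,8],[0,0,-5,0,0,0,8],[0,0,-5,0,0,0,8],[0,0,-5,0,0,0,8]]]}}

```text
time_s: 9.6
eef_pos: [556.2, 18.9, 132.6]
eef_rot: [0.497, 0.503, -0.497, 0.503]
force: [-0.2, -0.1, -2.2]
grip_width: 14.8
```

```bash
python3 - <<'E'
from h import *
import pickle
plan((603,-250,134),0.8); tilt()
pickle.dump(cal("wrist"),open("w7.pkl","wb"))
im=imaging.get_image("wrist"); cv2.imwrite("pics/w7.png",im)
crop(im,"pics/w7c.png",290,0,266,190,3)
E
```

```text
t 9.6 pos [556.2  18.9 132.6] shift [ -1.3  43.5 269.4] turn [-0.1  0.  -0. ] | 273.0 0.0 F [-0.2 -0.1 -2.2] w 14.8 j7 -0.0
x [ 0. -0. -1.] y [1.    0.012 0.   ] yaw 0.7
```

View pics/w7c.png

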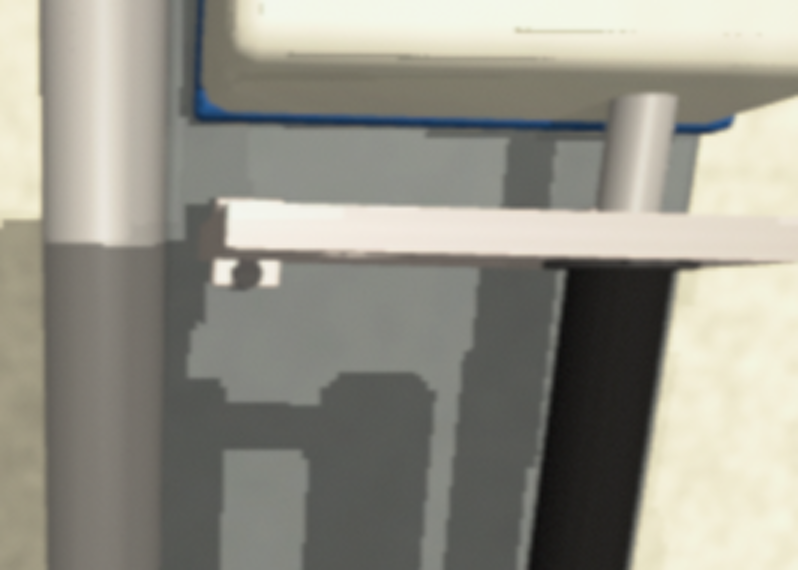

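View pics/w7.png

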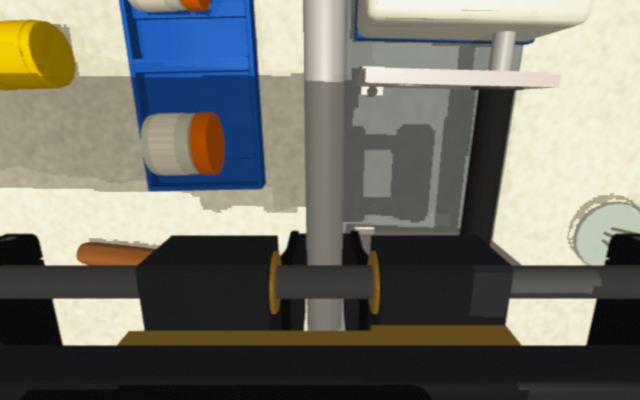

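```bash
python3 - <<'E'
from h import *
import pickle
np.set_printoptions(precision=1,suppress=True)
crop("pics/w7.png","pics/w7d.png",350,50,220,60,3.6)
crop("pics/w6.png","pics/w6d.png",340,70,220,60,3.6)
c=pickle.load(open("w7.pkl","rb")); F=lambda u,v:(290+u/3,v/3)
for n,p in dict(fl=F(226,250),bl=F(222,204),fr=(558,86),br=(560,74)).items(): print(n,onz("wrist",p,84,c))
j=cv2.imread("pics/w7.png"); 
print("jar near",onz("wrist",(183,144),30,c))
E
```

```text
fl [578.7 100.5  84. ]
bl [577.6 108.7  84. ]
fr [688.  100.5  84. ]
br [687.9 107.   84. ]
jar near [451.2  58.4  30. ]
```

View pics/w7d.png

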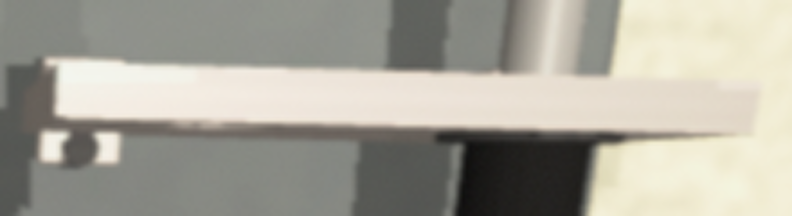

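View pics/w6d.png

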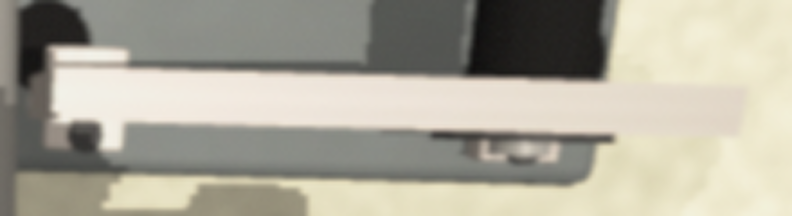

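```bash
python3 - <<'E'
from h import *
import pickle
np.set_printoptions(precision=2,suppress=True)
C={}
for k,d in (("w7",dict(fl=(365.3,82.8),bl=(366,68),fr=(559,86.7),br=(560.3,74.4))),("w6",dict(fl=(353.9,103.3),bl=(354.4,88.9),fr=(545.6,107.2),br=(547,95)))):
    c=pickle.load(open(k+".pkl","rb"))
    P={n:onz("wrist",p,84,c) for n,p in d.items()}
    for n in P: print(k,n,P[n])
    C[k]=np.mean(list(P.values()),0); print("ctr",C[k])
d=C["w7"]-C["w6"]; print(d,np.linalg.norm(d),np.degrees(np.arctan2(d[0],d[1])))
E
```

```text
w7 fl [578.64 100.8   84.  ]
w7 bl [578.69 108.69  84.  ]
w7 fr [688.6  100.14  84.  ]
w7 br [688.1  106.74  84.  ]
ctr [633.51 104.09  84.  ]
w6 fl [ 575.73 -139.12   84.  ]
w6 bl [ 575.72 -131.22   84.  ]
w6 fr [ 686.07 -139.62   84.  ]
w6 br [ 685.66 -132.88   84.  ]
ctr [ 630.79 -135.71   84.  ]
[  2.72 239.81   0.  ] 239.8215745797453 0.6493321405596708
```

```bash
python3 - <<'E'
from h import *
crop("pics/s5f.png","pics/s5n.png",270,210,40,40,10)
crop("pics/s5f.png","pics/s5k.png",222,270,45,40,10)
a=cv2.imread("pics/s5n.png");b=cv2.imread("pics/s5k.png");cv2.imwrite("pics/s5nk.png",np.hstack([a,b[:400,:400]]))
E
```

```text
(no output)
```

View pics/s5nk.png

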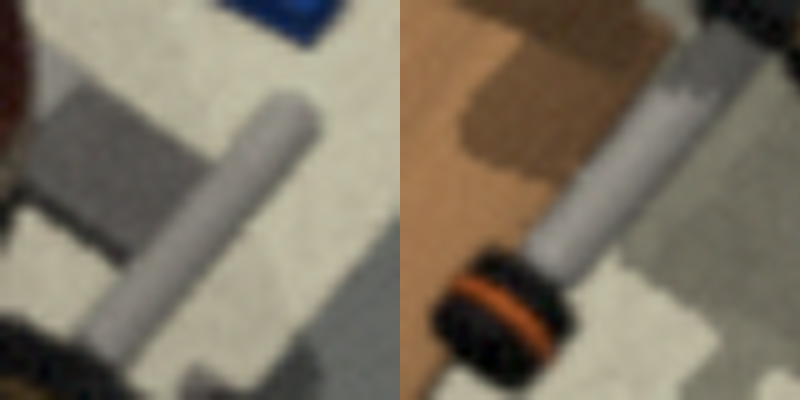

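```bash
python3 - <<'E'
from h import *
import pickle
np.set_printoptions(precision=1,suppress=True)
n=np.array([1,0.014,0.]); P0=np.array([583.5,-254.9,0])
for uv in ((300.5,220.8),(296.5,226),(280,244.5),(253.5,277.5),(237.3,296.5)):
    o,d=ray("scene",uv); t=n@(P0-o)/(n@d); print(uv,o+t*d)
E
```

```text
(300.5, 220.8) [581.1 -81.8 138.8]
(296.5, 226) [581.3 -99.9 137.4]
(280, 244.5) [ 582.3 -170.6  143.4]
(253.5, 277.5) [ 583.8 -275.2  140.2]
(237.3, 296.5) [ 584.6 -333.1  142.6]
```

{"name": "drive_tool", "arguments": {"moves": [[[0,4,40,0,0,0,8],[0,8,85,0,0,0,8],[0,14,130,0,0,0,8],[0,20,175,0,0,0,8],[0,26,220,0,0,0,8]]]}}

```text
time_s: 10.15
eef_pos: [585.3, -201.5, 132.7]
eef_rot: [0.497, 0.503, -0.496, 0.504]
force: [1.0, 1.5, -3.7]
grip_width: 15.3
```

```bash
python3 - <<'E'
from h import *
plan((602.7,-325,132),-0.65)
E
```

```text
t 10.15 pos [ 585.3 -201.5  132.7] shift [  0.7  15.6 123.8] turn [ 1.5  0.  -0. ] | 125.0 1.0 F [ 1.   1.5 -3.7] w 15.3 j7 0.45
```

{"name": "drive_tool", "arguments": {"moves": [[[0,4,35,0.5,0,0,8],[0,8,70,1,0,0,8],[0,12,100,1.5,0,0,8],[0,15,122,1.5,0,0,8],[0,15,122,1.5,0,0,8]]]}}

```text
time_s: 10.65
eef_pos: [600.6, -326.0, 132.4]
eef_rot: [-0.503, -0.495, 0.505, -0.496]
force: [0.3, -0.2, -3.2]
grip_width: 15.3
```

```bash
python3 - <<'E'
from h import *
plan((602.7,-325,52.7),-0.65)
E
```

```text
t 10.65 pos [ 600.6 -326.   132.4] shift [79.7  2.1 -1.2] turn [-0.3  0.2  0. ] | 80.0 0.0 F [ 0.3 -0.2 -3.2] w 15.3 j7 0.63
```

{"name": "drive_tool", "arguments": {"moves": [[[20,1,0,-0.3,0,0,8],[45,1,0,-0.3,0,0,8],[68,1,0,-0.3,0,0,8],[78,1,0,-0.3,0,0,8],[78,1,0,-0.3,0,0,8]]]}}

```text
time_s: 11.15
eef_pos: [602.3, -320.1, 53.1]
eef_rot: [-0.501, -0.499, 0.502, -0.498]
force: [0.3, -0.3, -2.8]
grip_width: 15.1
```

{"name": "drive_tool", "arguments": {"moves": [[[0,0,0,0,0,0,8],[0,0,0,0,0,0,8],[0,0,0,0,0,0,8],[0,0,0,0,0,0,8],[0,0,0,0,0,0,8]]]}}

```text
time_s: 11.65
eef_pos: [603.4, -321.0, 55.0]
eef_rot: [0.502, 0.498, -0.501, 0.499]
force: [0.2, -0.1, -3.4]
grip_width: 15.2
```

```bash
python3 - <<'E'
from h import *
plan((602.7,-325,52.7),-0.65);tilt()
cv2.imwrite("pics/s8f.png",imaging.get_image("scene"));crop("pics/s8f.png","pics/s8.png",220,200,133,100,6)
im=imaging.get_image("wrist");cv2.imwrite("pics/w8.png",im)
E
```

```text
t 11.65 pos [ 603.4 -321.    55. ] shift [ 2.3 -0.6  4. ] turn [ 0.3  0.  -0. ] | 5.0 0.0 F [ 0.2 -0.1 -3.4] w 15.2 j7 0.66
x [ 0.001 -0.    -1.   ] y [ 1.    -0.006  0.001] yaw -0.4
```

View pics/s8.png

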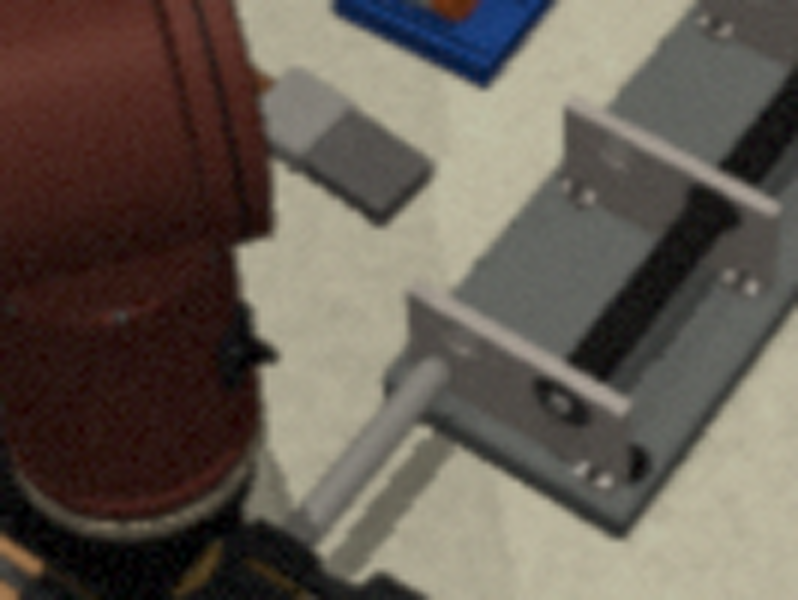

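View pics/w8.png

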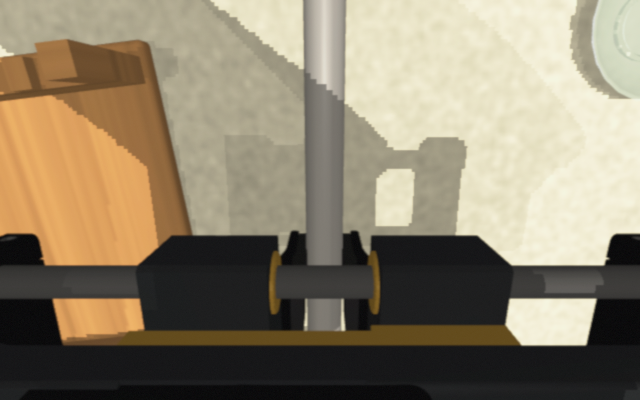

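```bash
python3 - <<'E'
from h import *
print("hole1",proj("scene",(604.75,-139.4,70)),"hole2",proj("scene",(606.1,-19.4,70)),"drive end",proj("scene",(656.7,-141,70)))
print("plate1 corners",proj("scene",(575.7,-131.2,84)),proj("scene",(686,-139.5,84)))
print("nose exp",proj("scene",(603.4+1.4,-321+166,55+17.3)))
crop("pics/s8f.png","pics/s8z.png",270,235,70,50,11)
E
```

```text
hole1 [295.77760295 256.32366094] hole2 [321.60945465 224.95179284] drive end [312.48528303 266.52501279]
plate1 corners [288.13401315 245.72100054] [322.81708789 268.77416365]
nose exp [292.24728617 260.22158739]
```

View pics/s8z.png

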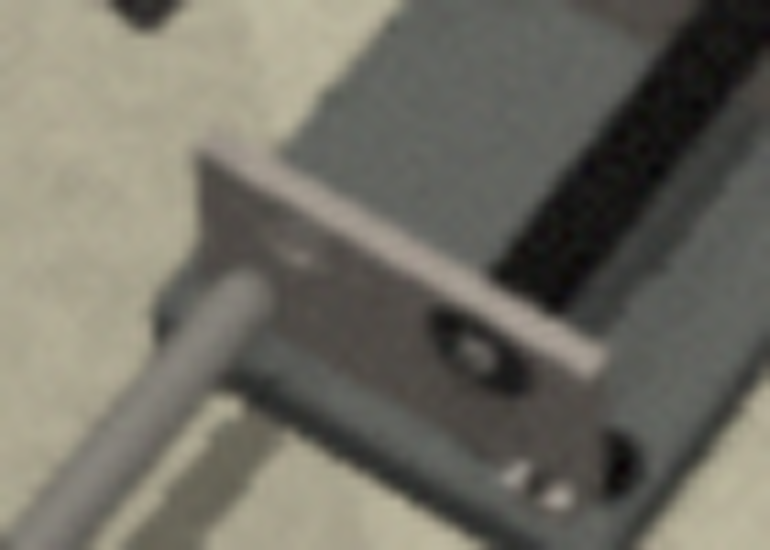

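The nose at px (293.8,260.5) and the hole at about (296.6,256.8) fit the prediction to under 1 px. Fine trim, then insert.

{"name": "drive_tool", "arguments": {"moves": [[[2.2,-0.6,0,0.3,0,0,8],[2.2,-0.6,0,0.3,0,0,8],[2.2,-0.6,0,0.3,0,0,8],[2.2,-0.6,0,0.3,0,0,8],[2.2,-0.6,0,0.3,0,0,8]]]}}

```text
time_s: 12.25
eef_pos: [602.6, -320.9, 52.4]
eef_rot: [-0.503, -0.497, 0.503, -0.497]
force: [-0.4, -0.3, -2.3]
grip_width: 14.8
```

```bash
cat >> h.py <<'E'
def axis(zt=52.7):
    s=sense();p,r=pose(); x=604.75+0.0113*(p[1]+139.4); m=r.as_matrix()
    print("t",round(s["time_s"],2),"pos",p.round(1),"dx",round(x-p[0],2),"dz",round(zt-p[2],2),"yaw",np.degrees(np.arctan2(m[1,1],m[0,1])).round(2),"pitch",m[:,0].round(3),"F",np.round(s["force"],1),"M",np.round(s["moment"],2),"w",round(s["grip_width"],1))
E
python3 -c "
from h import *
axis()"
```

```text
t 12.25 pos [ 602.6 -320.9   52.4] dx 0.09 dz 0.32 yaw -0.66 pitch [-0. -0. -1.] F [-0.4 -0.3 -2.3] M [-0.14  0.01  0.01] w 14.8
```

{"name": "drive_tool", "arguments": {"moves": [[[0,0,-6,0,0,0,8],[0,0,-12,0,0,0,8],[0,0,-18,0,0,0,8],[0,0,-24,0,0,0,8],[0,0,-30,0,0,0,8]]]}}

```text
time_s: 12.75
eef_pos: [603.0, -290.1, 52.4]
eef_rot: [0.503, 0.497, -0.503, 0.497]
force: [0.7, 0.2, -2.5]
grip_width: 15.0
```

```bash
python3 -c "
from h import *
axis()
crop(imaging.get_image('scene'),'pics/s9.png',270,235,70,50,11)"
```

```text
t 12.75 pos [ 603.  -290.1   52.4] dx 0.01 dz 0.3 yaw -0.64 pitch [ 0.  0. -1.] F [ 0.7  0.2 -2.5] M [-0.11  0.09  0.05] w 15.0
```

View pics/s9.png

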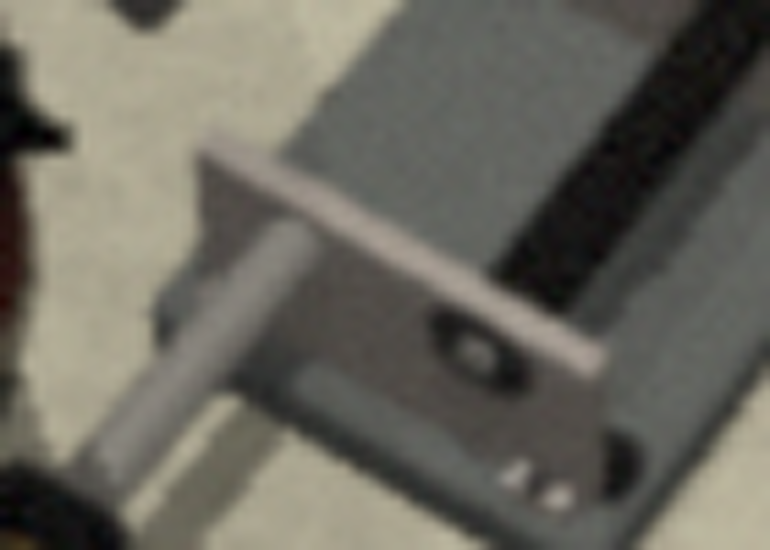

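{"name": "drive_tool", "arguments": {"moves": [[[0,0,-15,0,0,0,8],[0,0,-35,0,0,0,8],[0,0,-55,0,0,0,8],[0,0,-70,0,0,0,8],[0,0,-80,0,0,0,8]]]}}

```text
time_s: 13.3
eef_pos: [604.1, -208.8, 52.4]
eef_rot: [0.503, 0.498, -0.502, 0.497]
force: [-0.5, 0.0, -1.8]
grip_width: 15.2
```

```bash
python3 -c "
from h import *
axis()
crop(imaging.get_image('scene'),'pics/s10.png',260,190,105,80,7.5)"
```

```text
t 13.3 pos [ 604.1 -208.8   52.4] dx -0.1 dz 0.34 yaw -0.57 pitch [ 0.     0.001 -1.   ] F [-0.5  0.  -1.8] M [-0.12  0.02 -0.04] w 15.2
```

View pics/s10.png

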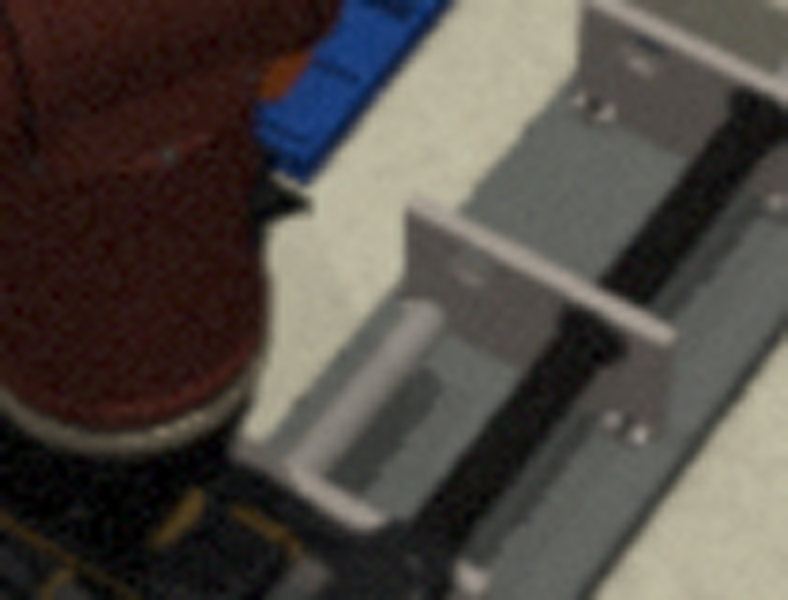

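{"name": "drive_tool", "arguments": {"moves": [[[0,0,-8,0,0,0,8],[0,0,-16,0,0,0,8],[0,0,-24,0,0,0,8],[0,0,-31,0,0,0,8],[0,0,-38,0,0,0,8]]]}}

```text
time_s: 13.85
eef_pos: [604.3, -172.5, 52.3]
eef_rot: [-0.503, -0.497, 0.503, -0.497]
force: [0.5, 0.2, -2.1]
grip_width: 15.3
```

```bash
python3 -c "
from h import *
axis()
crop(imaging.get_image('scene'),'pics/s11.png',260,190,105,80,7.5)"
```

```text
t 13.85 pos [ 604.3 -172.5   52.3] dx 0.12 dz 0.36 yaw -0.67 pitch [-0. -0. -1.] F [ 0.5  0.2 -2.1] M [-0.14  0.08 -0.01] w 15.3
```

View pics/s11.png

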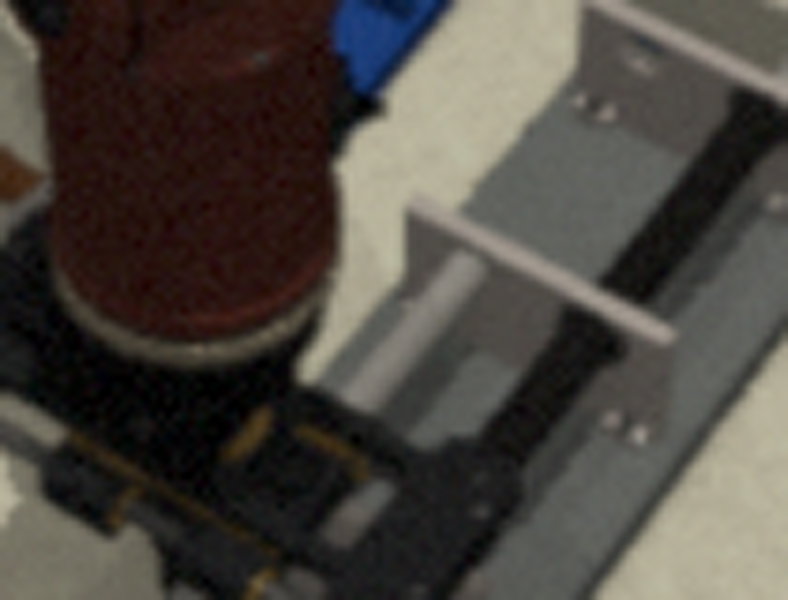

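{"name": "drive_tool", "arguments": {"moves": [[[0,0,-4,0,0,0,8],[0,0,-8,0,0,0,8],[0,0,-12,0,0,0,8],[0,0,-16,0,0,0,8],[0,0,-16,0,0,0,8]]]}}

```text
time_s: 14.4
eef_pos: [604.6, -156.1, 52.3]
eef_rot: [0.503, 0.497, -0.503, 0.497]
force: [0.0, 0.6, -1.9]
grip_width: 15.1
```

```bash
python3 -c "
from h import *
axis()
cv2.imwrite('pics/s12f.png',imaging.get_image('scene'));crop('pics/s12f.png','pics/s12.png',260,190,105,80,7.5)
crop('pics/s12f.png','pics/s12k.png',190,240,105,80,7.5)"
```

```text
t 14.4 pos [ 604.6 -156.1   52.3] dx -0.0 dz 0.4 yaw -0.61 pitch [-0.  0. -1.] F [ 0.   0.6 -1.9] M [-0.1   0.02 -0.  ] w 15.1
```

View pics/s12.png

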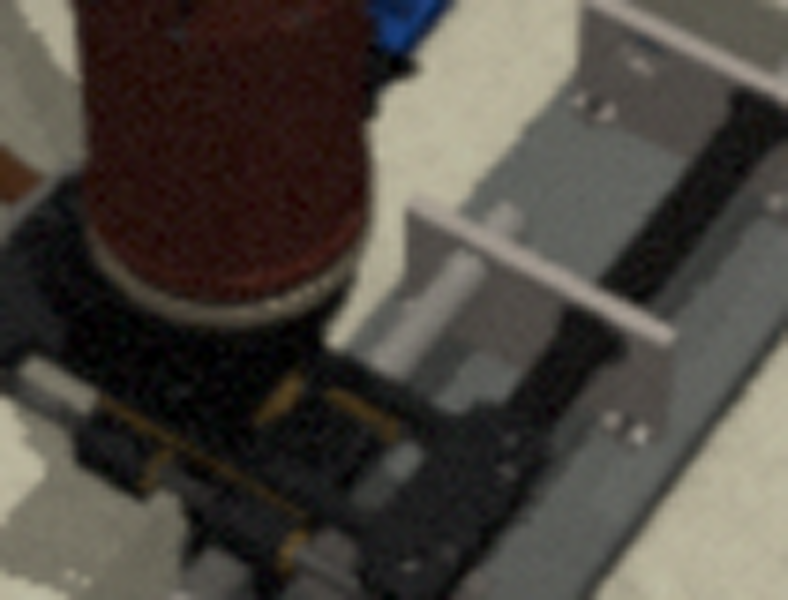

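View pics/s12k.png

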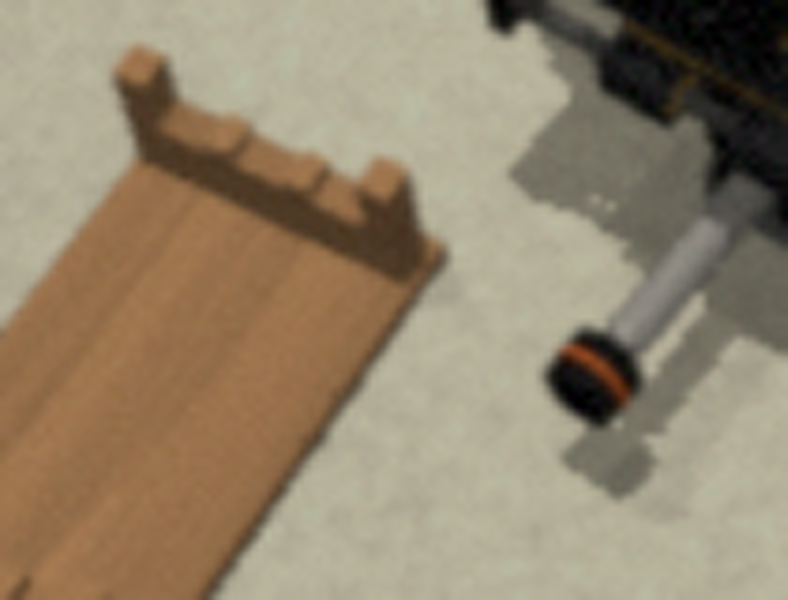

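Nose is through the middle plate. Release, slide back with open fingers, and regrip on the knob.

{"name": "drive_tool", "arguments": {"moves": [[[0,0,0,0,0,0,20],[0,0,0,0,0,0,30],[0,0,0,0,0,0,40],[0,0,0,0,0,0,50],[0,0,0,0,0,0,55]]]}}

```text
time_s: 14.95
eef_pos: [604.5, -157.0, 52.5]
eef_rot: [0.503, 0.497, -0.503, 0.497]
force: [0.0, 0.0, -0.1]
grip_width: 44.1
```

{"name": "drive_tool", "arguments": {"moves": [[[0,0,10,0,0,0,55],[0,0,35,0,0,0,55],[0,0,65,0,0,0,55],[0,0,90,0,0,0,55],[0,0,95,0,0,0,55]]]}}

```text
time_s: 15.45
eef_pos: [602.0, -257.1, 52.7]
eef_rot: [-0.503, -0.495, 0.505, -0.497]
force: [-0.5, -0.7, -0.5]
grip_width: 54.9
```

```bash
python3 -c "
from h import *
axis()
import pickle
pickle.dump(cal('wrist'),open('w13.pkl','wb'))
cv2.imwrite('pics/w13.png',imaging.get_image('wrist'))
cv2.imwrite('pics/s13f.png',imaging.get_image('scene'));crop('pics/s13f.png','pics/s13.png',240,190,133,100,6)"
```

```text
t 15.45 pos [ 602.  -257.1   52.7] dx 1.37 dz 0.02 yaw -0.94 pitch [-0.    -0.003 -1.   ] F [-0.5 -0.7 -0.5] M [-0.1   0.12  0.01] w 54.9
```

View pics/w13.png

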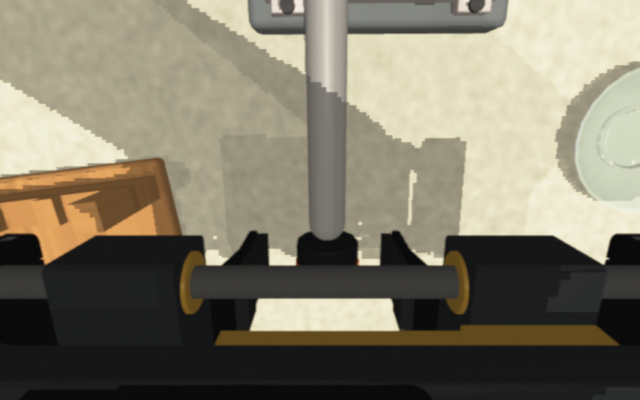

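View pics/s13.png

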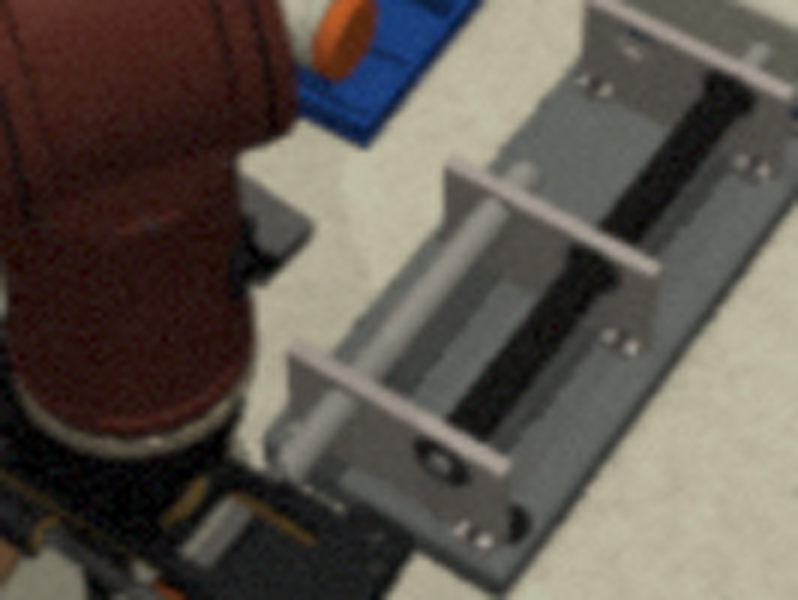

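```bash
python3 -c "
from h import *
import pickle
c=pickle.load(open('w13.pkl','rb'))
for v,z in ((236,80),(240,68)): print(onz('wrist',(327,v),z,c))
crop('pics/w13.png','pics/w13z.png',280,215,100,60,8)
axis()"
```

```text
[ 603.68240316 -238.06002886   80.        ]
[ 603.69798739 -244.70059113   68.        ]
t 15.55 pos [ 602.8 -253.6   52.3] dx 0.63 dz 0.39 yaw -0.79 pitch [-0.    -0.001 -1.   ] F [0.  0.1 0.3] M [-0.02  0.05 -0.02] w 54.7
```

View pics/w13z.png

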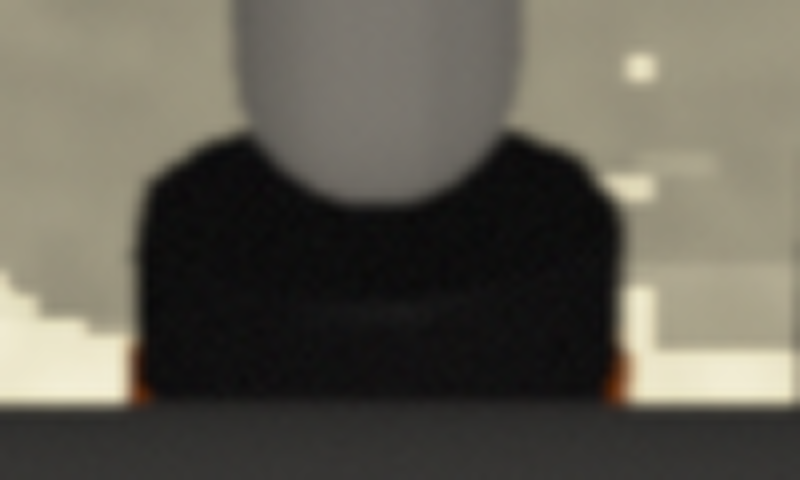

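{"name": "drive_tool", "arguments": {"moves": [[[3,0.6,1.5,0,0,0,55],[3,0.6,1.5,0,0,0,40],[3,0.6,1.5,0,0,0,25],[3,0.6,1.5,0,0,0,20],[3,0.6,1.5,0,0,0,20]]]}}

```text
time_s: 16.05
eef_pos: [604.1, -252.9, 49.4]
eef_rot: [0.503, 0.497, -0.503, 0.497]
force: [0.0, 0.2, -0.3]
grip_width: 30.6
```

{"name": "drive_tool", "arguments": {"moves": [[[0,0,0,0,0,0,20],[0,0,0,0,0,0,20],[0,0,0,0,0,0,20],[0,0,0,0,0,0,20],[0,0,0,0,0,0,20]]]}}

```text
time_s: 16.55
eef_pos: [604.0, -253.1, 49.3]
eef_rot: [0.503, 0.497, -0.503, 0.497]
force: [-0.1, 1.5, 1.5]
grip_width: 27.1
```

```bash
python3 -c "
from h import *
axis()"
```

```text
t 16.55 pos [ 604.  -253.1   49.3] dx -0.53 dz 3.36 yaw -0.64 pitch [-0.  0. -1.] F [-0.1  1.5  1.5] M [0.37 0.07 0.03] w 27.1
```

{"name": "drive_tool", "arguments": {"moves": [[[-1,-0.2,0,0,0,0,20],[-2,-0.5,0,0,0,0,20],[-3,-0.5,0,0,0,0,20],[-3,-0.5,-6,0,0,0,20],[-3,-0.5,-12,0,0,0,20]]]}}

```text
time_s: 17.05
eef_pos: [603.4, -241.4, 52.3]
eef_rot: [-0.503, -0.497, 0.503, -0.497]
force: [-0.4, -0.8, -2.1]
grip_width: 27.4
```

```bash
python3 -c "
from h import *
axis()"
```

```text
t 17.05 pos [ 603.4 -241.4   52.3] dx 0.24 dz 0.43 yaw -0.7 pitch [-0. -0. -1.] F [-0.4 -0.8 -2.1] M [-0.33  0.04 -0.06] w 27.4
```

{"name": "drive_tool", "arguments": {"moves": [[[0,0,-12,0,0,0,20],[0,0,-24,0,0,0,20],[0,0,-36,0,0,0,20],[0,0,-48,0,0,0,20],[0,0,-58,0,0,0,20]]]}}

```text
time_s: 17.55
eef_pos: [604.4, -181.7, 52.4]
eef_rot: [0.503, 0.497, -0.503, 0.497]
force: [-0.3, -1.0, -2.5]
grip_width: 27.2
```

```bash
python3 -c "
from h import *
axis()
cv2.imwrite('pics/s14f.png',imaging.get_image('scene'));crop('pics/s14f.png','pics/s14.png',260,150,133,100,6)"
```

```text
t 17.55 pos [ 604.4 -181.7   52.4] dx -0.11 dz 0.33 yaw -0.6 pitch [-0.  0. -1.] F [-0.3 -1.  -2.5] M [-0.35  0.   -0.06] w 27.2
```

View pics/s14.png

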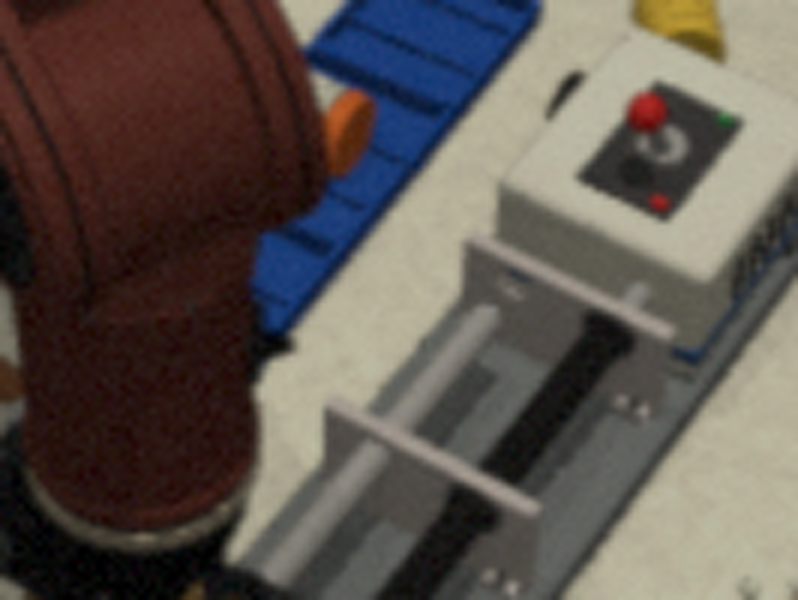

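{"name": "drive_tool", "arguments": {"moves": [[[0,0,-5,0,0,0,20],[0,0,-10,0,0,0,20],[0,0,-15,0,0,0,20],[0,0,-20,0,0,0,20],[0,0,-25,0,0,0,20]]]}}

```text
time_s: 18.1
eef_pos: [604.5, -158.2, 52.4]
eef_rot: [-0.503, -0.497, 0.503, -0.497]
force: [0.7, -0.5, -2.2]
grip_width: 27.2
```

```bash
python3 -c "
from h import *
axis()
cv2.imwrite('pics/s15f.png',imaging.get_image('scene'));crop('pics/s15f.png','pics/s15.png',260,150,133,100,6)"
```

```text
t 18.1 pos [ 604.5 -158.2   52.4] dx 0.04 dz 0.33 yaw -0.68 pitch [-0. -0. -1.] F [ 0.7 -0.5 -2.2] M [-0.34 -0.    0.02] w 27.2
```

View pics/s15.png

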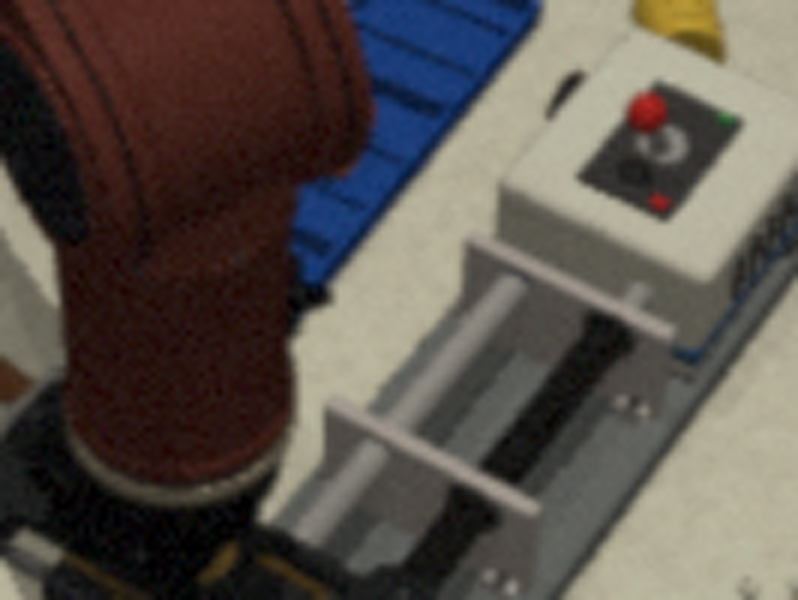

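{"name": "drive_tool", "arguments": {"moves": [[[0,0,-2,0,0,0,20],[0,0,-4,0,0,0,20],[0,0,-6,0,0,0,20],[0,0,-7,0,0,0,20],[0,0,-7,0,0,0,20]]]}}

```text
time_s: 18.65
eef_pos: [604.6, -151.2, 52.3]
eef_rot: [0.503, 0.497, -0.503, 0.497]
force: [-0.1, 0.3, -1.7]
grip_width: 27.2
```

```bash
python3 -c "
from h import *
axis()"
```

```text
t 18.65 pos [ 604.6 -151.2   52.3] dx 0.01 dz 0.41 yaw -0.65 pitch [-0.  0. -1.] F [-0.1  0.3 -1.7] M [-0.08  0.02 -0.05] w 27.2
```

{"name": "drive_tool", "arguments": {"moves": [[[0,0,0,0,0,0,35],[0,0,0,0,0,0,45],[0,0,0,0,0,0,50],[0,0,0,0,0,0,50],[0,0,5,0,0,0,50]]]}}

```text
time_s: 19.15
eef_pos: [604.8, -155.8, 52.4]
eef_rot: [0.503, 0.497, -0.502, 0.497]
force: [-0.5, -1.2, 0.5]
grip_width: 48.8
```

{"name": "drive_tool", "arguments": {"moves": [[[0,0,20,0,0,0,50],[0,0,40,0,0,0,40],[0,0,40,0,0,0,0],[0,0,40,0,0,0,0],[0,0,40,0,0,0,0]]]}}

```text
time_s: 19.65
eef_pos: [604.3, -195.5, 52.2]
eef_rot: [0.503, 0.497, -0.503, 0.497]
force: [0.4, 0.5, -0.0]
grip_width: 25.7
```

```bash
python3 -c "
from h import *
import pickle
axis()
pickle.dump(cal('wrist'),open('w16.pkl','wb'))
cv2.imwrite('pics/w16.png',imaging.get_image('wrist'))"
```

```text
t 19.65 pos [ 604.3 -195.5   52.2] dx -0.15 dz 0.46 yaw -0.61 pitch [-0.     0.001 -1.   ] F [ 0.4  0.5 -0. ] M [-0.06  0.06  0.02] w 25.7
```

View pics/w16.png

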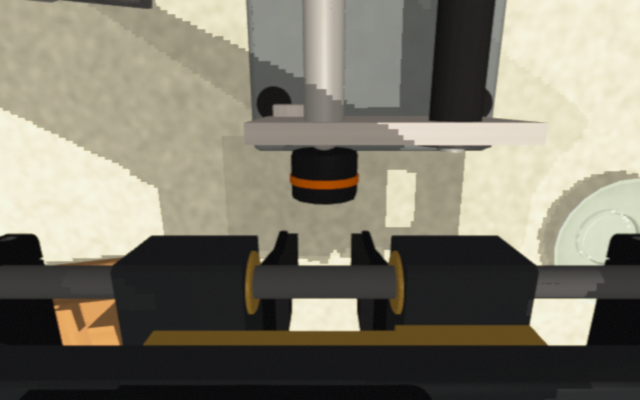

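{"name": "drive_tool", "arguments": {"moves": [[[0,0,0,0,0,0,0],[0,0,0,0,0,0,0],[0,0,0,0,0,0,0],[0,0,-10,0,0,0,0],[0,0,-20,0,0,0,0]]]}}

```text
time_s: 20.2
eef_pos: [604.3, -175.6, 52.3]
eef_rot: [0.503, 0.497, -0.503, 0.497]
force: [0.1, 0.3, -0.5]
grip_width: 0.4
```

{"name": "drive_tool", "arguments": {"moves": [[[0,0,-2,0,0,0,0],[0,0,-4,0,0,0,0],[0,0,-6,0,0,0,0],[0,0,-7,0,0,0,0],[0,0,-8,0,0,0,0]]]}}

```text
time_s: 20.7
eef_pos: [604.3, -170.3, 52.4]
eef_rot: [-0.503, -0.496, 0.504, -0.497]
force: [1.1, -8.3, -3.0]
grip_width: 0.6
```

```bash
python3 -c "
from h import *
axis()"
```

```text
t 20.7 pos [ 604.3 -170.3   52.4] dx 0.1 dz 0.28 yaw -0.73 pitch [ 0.    -0.002 -1.   ] F [ 1.1 -8.3 -3. ] M [-1.87 -0.23  0.04] w 0.6
```

{"name": "drive_tool", "arguments": {"moves": [[[0,0,-1,0,0,0,0],[0,0,-2,0,0,0,0],[0,0,-2,0,0,0,0],[0,0,-2,0,0,0,0],[0,0,-2,0,0,0,0]]]}}

```text
time_s: 21.2
eef_pos: [604.3, -170.2, 52.4]
eef_rot: [-0.503, -0.495, 0.504, -0.498]
force: [2.7, -11.1, -4.6]
grip_width: 0.5
```

{"name": "drive_tool", "arguments": {"moves": [[[0,0,10,0,0,0,0],[0,0,20,0,0,0,0],[0,0,27,0,0,0,0],[0,0,27,0,0,0,40],[0,0,27,0,0,0,87]]]}}

```text
time_s: 21.7
eef_pos: [604.2, -193.3, 52.3]
eef_rot: [0.503, 0.497, -0.503, 0.497]
force: [0.3, 0.4, 0.1]
grip_width: 9.8
```

```bash
python3 -c "
from h import *
import pickle
axis()
pickle.dump(cal('wrist'),open('w17.pkl','wb'))
cv2.imwrite('pics/w17.png',imaging.get_image('wrist'));crop('pics/w17.png','pics/w17z.png',230,90,200,140,4)
cv2.imwrite('pics/s17f.png',imaging.get_image('scene'));crop('pics/s17f.png','pics/s17.png',260,150,133,100,6)"
```

```text
t 21.7 pos [ 604.2 -193.3   52.3] dx -0.03 dz 0.37 yaw -0.68 pitch [-0.  0. -1.] F [0.3 0.4 0.1] M [-0.05  0.04  0.01] w 9.8
```

View pics/w17z.png

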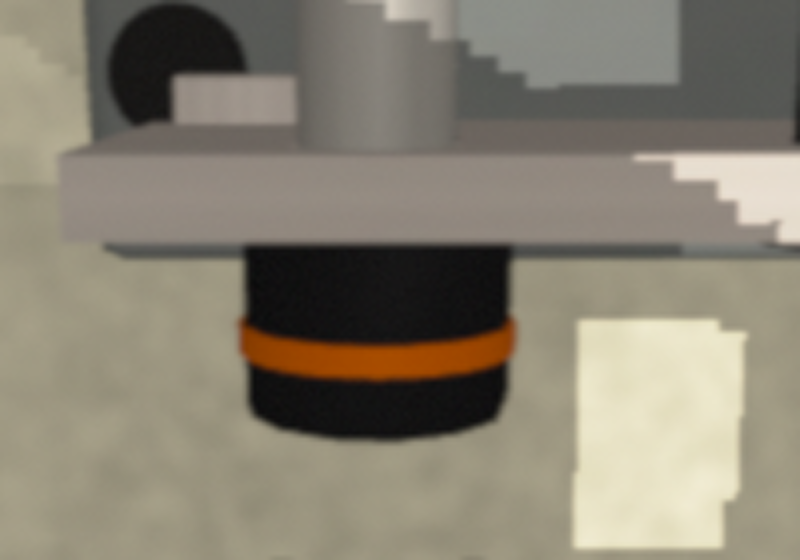

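View pics/s17.png

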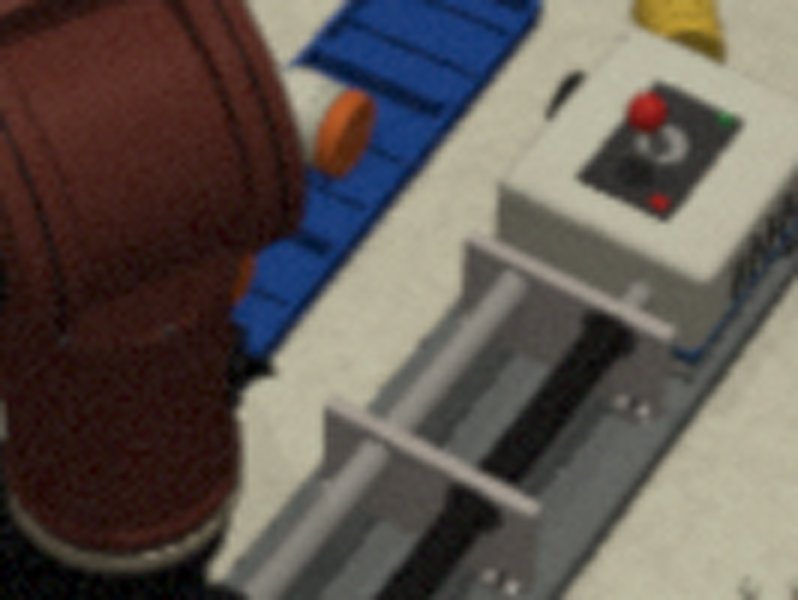

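The roller is home: knob flush to the plate in the wrist view, and the push stalled at 11 N with no movement. Now the jars.

{"name": "drive_tool", "arguments": {"moves": [[[-40,0,10,0,0,0,87],[-85,0,10,0,0,0,87],[-125,-20,-5,0,0,0,87],[-145,-60,-30,0,0,0,87],[-150,-100,-60,0,0,0,87]]]}}

```text
time_s: 22.3
eef_pos: [506.2, -133.4, 204.5]
eef_rot: [0.504, 0.496, -0.502, 0.498]
force: [-0.7, 0.4, 0.6]
grip_width: 56.2
```

```bash
python3 -c "
from h import *
plan((455,-30,200),0)"
```

```text
t 22.3 pos [ 506.2 -133.4  204.5] shift [   4.2  -52.5 -102.7] turn [-0.7  0.  -0.2] | 115.0 1.0 F [-0.7  0.4  0.6] w 56.2 j7 0.21
```

{"name": "drive_tool", "arguments": {"moves": [[[2,-20,-35,0,0,0,80],[4,-40,-70,0,0,0,80],[4,-52,-100,0,0,0,80],[4,-52,-103,0,0,0,80],[4,-52,-103,0,0,0,80]]]}}

```text
time_s: 22.8
eef_pos: [455.2, -28.6, 198.5]
eef_rot: [0.503, 0.498, -0.502, 0.498]
force: [-0.0, -0.1, 0.2]
grip_width: 79.3
```

```bash
python3 -c "
from h import *
import pickle
plan((455,-30,200),0)
pickle.dump(cal('wrist'),open('w18.pkl','wb'))
cv2.imwrite('pics/w18.png',imaging.get_image('wrist'))"
```

```text
t 22.8 pos [455.2 -28.6 198.5] shift [-1.5 -0.2  1.4] turn [-0.5 -0.  -0. ] | 2.0 1.0 F [-0.  -0.1  0.2] w 79.3 j7 -0.08
```

View pics/w18.png

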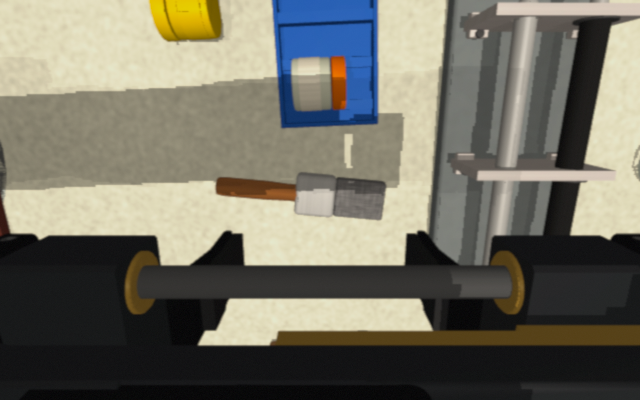

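```bash
cat > jar.py <<'E'
from h import *
import pickle,sys
def jar(img,pk,u0,u1,v0,v1):
    c=pickle.load(open(pk,'rb')); im=cv2.imread(img); hsv=cv2.cvtColor(im,cv2.COLOR_BGR2HSV)
    H,S,V=cv2.split(hsv)
    blue=((H>100)&(H<130)&(S>120)).astype(np.uint8)
    m=np.zeros_like(blue); m[v0:v1,u0:u1]=1-blue[v0:v1,u0:u1]
    m=cv2.morphologyEx(m,cv2.MORPH_OPEN,np.ones((5,5)))
    n,l,st,ce=cv2.connectedComponentsWithStats(m); k=1+np.argmax(st[1:,4]); cnt=max(cv2.findContours((l==k).astype(np.uint8),0,1)[0],key=cv2.contourArea)
    print(st[k],cv2.minAreaRect(cnt))
    (cu,cv_),(w,h),a=cv2.minAreaRect(cnt); bx=cv2.boxPoints(((cu,cv_),(w,h),a))
    for z in (27,40,50): print(z,onz("wrist",(cu,cv_),z,c).round(1),[onz("wrist",b,z,c).round(1)[:2].tolist() for b in bx])
    org=((H<14)&(S>170)&(V>120)).astype(np.uint8); ys,xs=np.where(org[v0:v1,u0:u1]); print("cap",xs.mean()+u0,ys.mean()+v0)
E
python3 -c "
from jar import *
jar('pics/w18.png','w18.pkl',280,372,30,120)
crop('pics/w18.png','pics/w18z.png',260,0,140,140,5)"
```

```text
[ 291   56   56   56 2958] ((318.4999694824219, 83.5), (54.99999237060547, 54.99999237060547), 90.0)
27 [451.4  58.3  27. ] [[427.5, 81.5], [475.8, 81.1], [476.2, 34.1], [426.0, 34.5]]
40 [451.5  57.7  40. ] [[428.6, 80.0], [475.0, 79.6], [475.4, 34.5], [427.1, 34.9]]
50 [451.7  57.2  50. ] [[429.4, 78.8], [474.4, 78.5], [474.8, 34.7], [428.0, 35.1]]
cap 338.22632794457274 81.89376443418014
```

View pics/w18z.png

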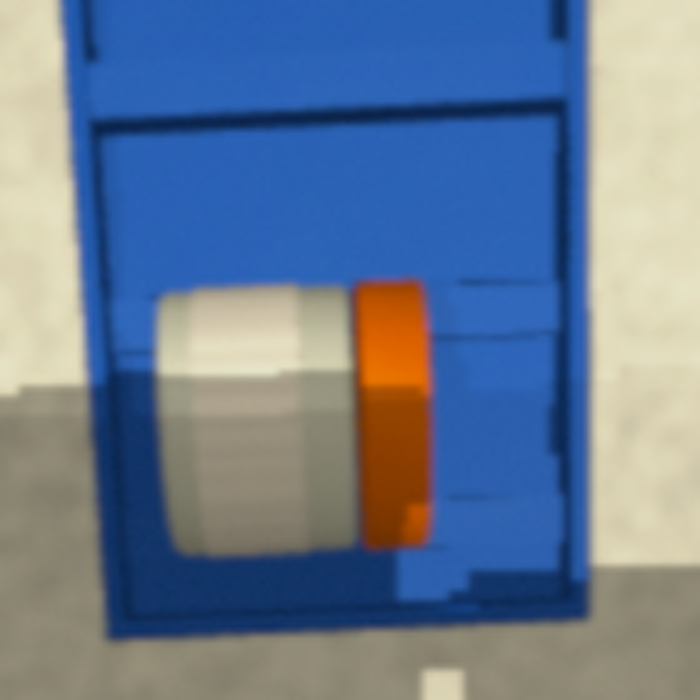

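```bash
python3 -c "
from h import *
plan((451.5,57.5,100),2.7)"
```

```text
t 22.85 pos [455.5 -29.8 198.5] shift [ 98.5  -5.  -87.2] turn [-3.3  0.  -0. ] | 132.0 3.0 F [ 1.4 -0.9  0.2] w 79.8 j7 -0.08
```

{"name": "drive_tool", "arguments": {"moves": [[[20,-1,-20,-1,0,0,75],[45,-2,-45,-2,0,0,75],[70,-4,-70,-3,0,0,75],[90,-5,-87,-3.3,0,0,75],[98,-5,-87,-3.3,0,0,75]]]}}

```text
time_s: 23.35
eef_pos: [450.6, 58.1, 98.3]
eef_rot: [0.487, 0.512, -0.489, 0.511]
force: [-0.3, -0.8, 0.5]
grip_width: 75.0
```

{"name": "drive_tool", "arguments": {"moves": [[[0,0,0,0,0,0,75],[0,0,0,0,0,0,75],[0,0,0,0,0,0,75],[0,0,0,0,0,0,75],[0,0,0,0,0,0,75]]]}}

```text
time_s: 23.85
eef_pos: [451.5, 57.2, 100.8]
eef_rot: [0.489, 0.511, -0.488, 0.511]
force: [-0.2, -0.3, 0.9]
grip_width: 74.7
```

```bash
python3 -c "
from h import *
plan((451.5,57.5,24),2.7)
cv2.imwrite('pics/w19.png',imaging.get_image('wrist'))"
```

```text
t 23.85 pos [451.5  57.2 100.8] shift [76.8 -0.1 -0.2] turn [-0.1 -0.  -0.1] | 77.0 0.0 F [-0.2 -0.3  0.9] w 74.7 j7 -0.16
```

View pics/w19.png

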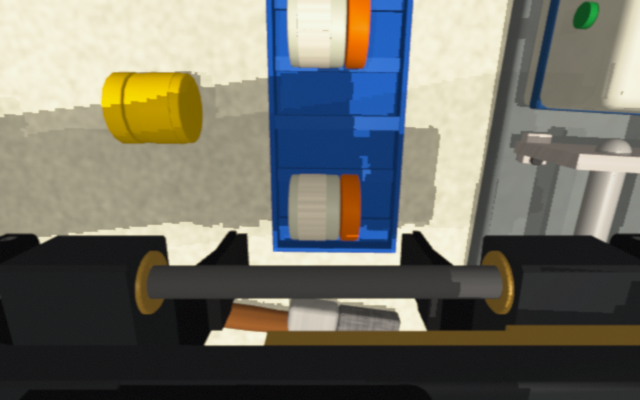

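```bash
python3 -c "
from h import *
for z in (27,50): print(onz('wrist',(325,208),z).round(1),onz('wrist',(330,35),z).round(1))
print(proj('wrist',(451.5,57.5,27)),proj('wrist',pose()[0]))"
```

```text
[452.3  57.4  27. ] [450.2 168.1  27. ]
[451.9  64.4  50. ] [450.  164.3  50. ]
[323.79768637 207.87602041] [323.74868057 251.47750676]
```

{"name": "drive_tool", "arguments": {"moves": [[[20,0,0,0,0,0,75],[45,0,0,0,0,0,75],[65,0,0,0,0,0,75],[76,0,0,0,0,0,75],[76,0,0,0,0,0,75]]]}}

```text
time_s: 24.4
eef_pos: [450.3, 57.2, 23.2]
eef_rot: [0.488, 0.512, -0.489, 0.511]
force: [0.4, -0.2, -0.4]
grip_width: 75.0
```

{"name": "drive_tool", "arguments": {"moves": [[[0,0,0,0,0,0,60],[0,0,0,0,0,0,45],[0,0,0,0,0,0,40],[0,0,0,0,0,0,40],[0,0,0,0,0,0,40]]]}}

```text
time_s: 24.9
eef_pos: [451.5, 57.6, 24.6]
eef_rot: [0.489, 0.511, -0.488, 0.511]
force: [-1.0, 0.5, 3.2]
grip_width: 45.6
```

```bash
python3 -c "
from h import *
plan((451.5,57.5,24),2.7)"
```

```text
t 24.9 pos [451.5  57.6  24.6] shift [0.6 0.  0.1] turn [-0.1 -0.  -0. ] | 1.0 0.0 F [-1.   0.5  3.2] w 45.6 j7 -0.1
```

{"name": "drive_tool", "arguments": {"moves": [[[-15,0,0,0,0,0,40],[-40,0,0,0,0,0,40],[-75,0,0,0,0,0,40],[-110,0,0,0,0,0,40],[-135,0,0,0,0,0,40]]]}}

```text
time_s: 25.4
eef_pos: [451.6, 57.5, 161.5]
eef_rot: [0.489, 0.511, -0.488, 0.512]
force: [1.0, 0.4, -2.1]
grip_width: 45.7
```

```bash
python3 -c "
from h import *
plan((631.5,-75.8,160),89.35)
cv2.imwrite('pics/w20.png',imaging.get_image('wrist'))
crop(imaging.get_image('scene'),'pics/s20.png',250,120,133,100,6)"
```

```text
t 25.4 pos [451.6  57.5 161.5] shift [  1.7 173.6 141.4] turn [-86.7   0.   -0.1] | 224.0 87.0 F [ 1.   0.4 -2.1] w 45.7 j7 -0.19
```

View pics/s20.png

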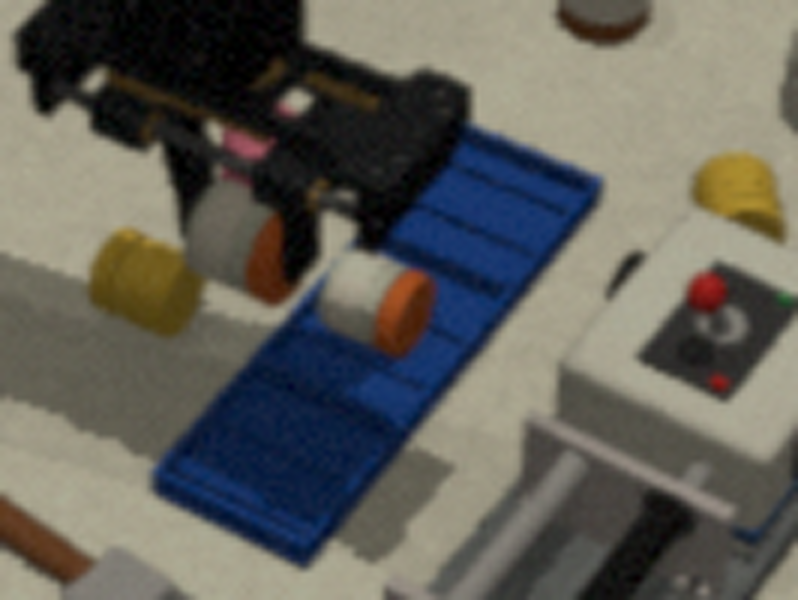

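{"name": "drive_tool", "arguments": {"moves": [[[0,17,14,-8,0,0,40],[0,34,28,-16,0,0,40],[0,51,42,-24,0,0,40],[0,69,56,-32,0,0,40],[0,87,70,-40,0,0,40]]]}}

```text
time_s: 26.0
eef_pos: [541.4, -8.9, 158.1]
eef_rot: [0.282, 0.649, -0.282, 0.648]
force: [-0.8, -0.3, -0.7]
grip_width: 45.9
```

```bash
python3 -c "
from h import *
plan((631.5,-75.8,160),89.35)"
```

```text
t 26.0 pos [541.4  -8.9 158.1] shift [ -2.   20.3 110.3] turn [-46.4  -0.1   0. ] | 112.0 46.0 F [-0.8 -0.3 -0.7] w 45.9 j7 0.76
```

{"name": "drive_tool", "arguments": {"moves": [[[0,4,22,-8.5,0,0,40],[0,8,44,-17,0,0,40],[0,12,66,-25.5,0,0,40],[0,16,88,-34,0,0,40],[0,20,110,-42,0,0,40]]]}}

```text
time_s: 26.5
eef_pos: [630.6, -76.3, 157.7]
eef_rot: [0.031, 0.707, -0.031, 0.706]
force: [-0.0, -0.3, -0.8]
grip_width: 45.7
```

```bash
python3 -c "
from h import *
plan((631.5,-75.8,110),89.35)"
```

```text
t 26.5 pos [630.6 -76.3 157.7] shift [47.7  0.6  0.9] turn [-4.4 -0.1  0. ] | 48.0 4.0 F [-0.  -0.3 -0.8] w 45.7 j7 1.66
```

{"name": "drive_tool", "arguments": {"moves": [[[10,0.5,0.5,-2,0,0,40],[25,0.5,0.5,-4.4,0,0,40],[40,0.5,0.5,-4.4,0,0,40],[48,0.5,0.5,-4.4,0,0,40],[48,0.5,0.5,-4.4,0,0,40]]]}}

```text
time_s: 27.0
eef_pos: [629.9, -75.1, 109.3]
eef_rot: [0.006, 0.708, -0.006, 0.706]
force: [-1.1, 0.3, -0.5]
grip_width: 45.8
```

```bash
python3 -c "
from h import *
plan((631.5,-75.8,86),89.35)
cv2.imwrite('pics/w21.png',imaging.get_image('wrist'))
crop(imaging.get_image('scene'),'pics/s21.png',250,170,133,100,6)"
```

```text
t 27.0 pos [629.9 -75.1 109.3] shift [23.3 -0.7  1.7] turn [-0.4 -0.2  0. ] | 23.0 0.0 F [-1.1  0.3 -0.5] w 45.8 j7 1.73
```

View pics/s21.png

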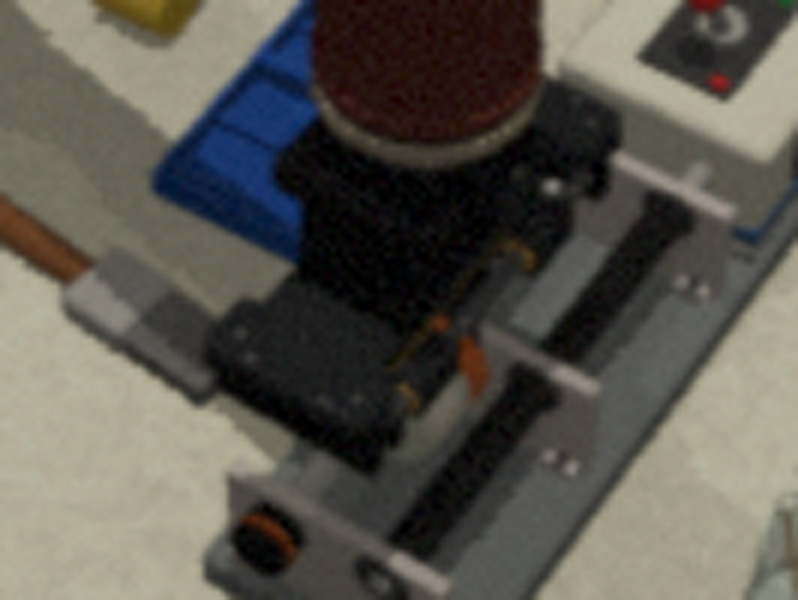

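View pics/w21.png

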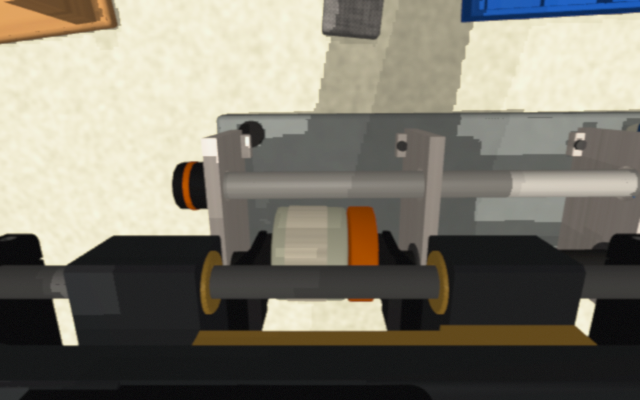

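{"name": "drive_tool", "arguments": {"moves": [[[6,-0.5,1.3,-0.3,0,0,40],[12,-0.5,1.3,-0.3,0,0,40],[18,-0.5,1.3,-0.3,0,0,40],[21,-0.5,1.3,-0.3,0,0,40],[22,-0.5,1.3,-0.3,0,0,40]]]}}

```text
time_s: 27.6
eef_pos: [632.0, -75.8, 88.6]
eef_rot: [0.004, 0.707, -0.004, 0.707]
force: [-0.4, 0.9, -1.3]
grip_width: 45.6
```

```bash
python3 -c "
from h import *
plan((631.5,-75.8,86),89.35)"
```

```text
t 27.6 pos [632.  -75.8  88.6] shift [ 2.6 -0.  -0.5] turn [-0. -0.  0.] | 3.0 0.0 F [-0.4  0.9 -1.3] w 45.6 j7 1.75
```

{"name": "drive_tool", "arguments": {"moves": [[[1,0,-0.5,0,0,0,40],[2,0,-0.5,0,0,0,40],[2.5,0,-0.5,0,0,0,40],[2.5,0,-0.5,0,0,0,40],[2.5,0,-0.5,0,0,0,40]]]}}

```text
time_s: 28.1
eef_pos: [631.7, -75.9, 87.6]
eef_rot: [0.004, 0.707, -0.004, 0.707]
force: [-4.8, 0.6, 5.8]
grip_width: 45.7
```

```bash
python3 -c "
from h import *
plan((631.5,-75.8,86),89.35)"
```

```text
t 28.1 pos [631.7 -75.9  87.6] shift [ 1.6  0.1 -0.2] turn [-0. -0. -0.] | 2.0 0.0 F [-4.8  0.6  5.8] w 45.7 j7 1.75
```

{"name": "drive_tool", "arguments": {"moves": [[[0,0,0,0,0,0,47],[0,0,0,0,0,0,50],[0,0,0,0,0,0,55],[0,0,0,0,0,0,62],[0,0,0,0,0,0,62]]]}}

```text
time_s: 28.6
eef_pos: [631.8, -75.8, 86.6]
eef_rot: [0.004, 0.707, -0.004, 0.707]
force: [-0.5, -0.3, -0.1]
grip_width: 59.9
```

{"name": "drive_tool", "arguments": {"moves": [[[-5,0,0,0,0,0,62],[-25,0,0,0,0,0,62],[-55,0,0,0,0,0,62],[-90,0,-15,0,0,0,70],[-120,0,-40,0,0,0,75]]]}}

```text
time_s: 29.1
eef_pos: [592.3, -75.4, 208.5]
eef_rot: [0.004, 0.707, -0.004, 0.707]
force: [0.3, -0.2, -0.2]
grip_width: 70.5
```

```bash
python3 -c "
from h import *
import pickle
plan((450,40,200),0)
pickle.dump(cal('wrist'),open('w22.pkl','wb'))
cv2.imwrite('pics/w22.png',imaging.get_image('wrist'))
cv2.imwrite('pics/s22f.png',imaging.get_image('scene'))
crop('pics/s22f.png','pics/s22.png',250,120,160,120,5)"
```

```text
t 29.1 pos [592.3 -75.4 208.5] shift [   8.2  113.8 -143.6] turn [89.4  0.1 -0. ] | 183.0 89.0 F [ 0.3 -0.2 -0.2] w 70.5 j7 1.7
```

View pics/w22.png

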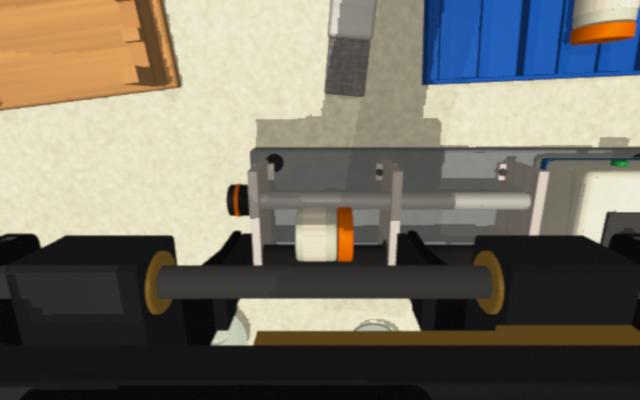

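View pics/s22.png

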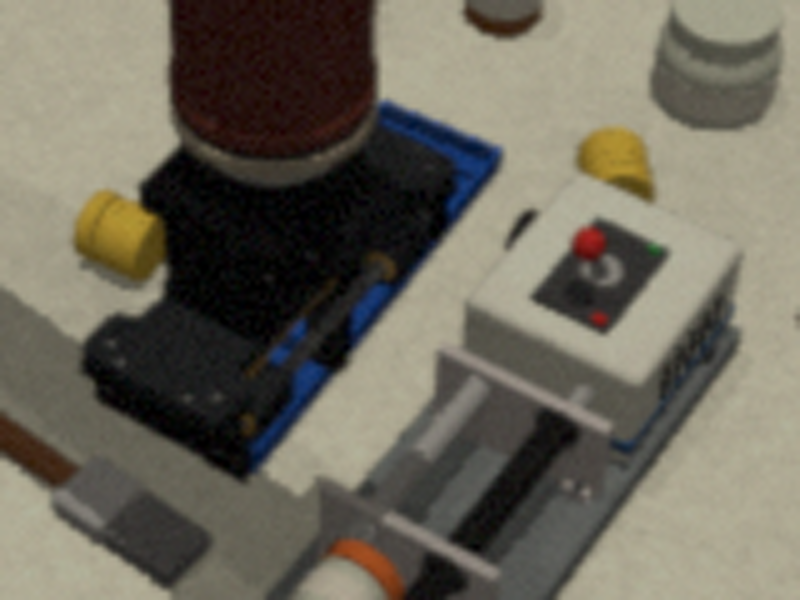

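Jar 1 lies along both rollers in the outer bay. Now back to the tray for the second jar, looking again first.

{"name": "drive_tool", "arguments": {"moves": [[[2,20,-28,8.5,0,0,80],[4,42,-56,17,0,0,80],[6,65,-84,25.5,0,0,80],[8,88,-112,34,0,0,80],[8,114,-142,42,0,0,80]]]}}

```text
time_s: 29.7
eef_pos: [451.6, 39.5, 198.4]
eef_rot: [0.257, 0.659, -0.257, 0.659]
force: [-0.0, 1.1, -1.0]
grip_width: 79.8
```

```bash
python3 -c "
from h import *
plan((450,70,200),2.7)"
```

```text
t 29.7 pos [451.6  39.5 198.4] shift [ -1.6  21.4 -21.8] turn [44.7 -0.   0. ] | 31.0 45.0 F [-0.   1.1 -1. ] w 79.8 j7 0.62
```

{"name": "drive_tool", "arguments": {"moves": [[[0,5,-5,8.5,0,0,80],[0,10,-10,17,0,0,80],[0,15,-15,25.5,0,0,80],[0,20,-20,34,0,0,80],[0,21,-22,42.5,0,0,80]]]}}

```text
time_s: 30.2
eef_pos: [450.6, 70.1, 198.6]
eef_rot: [0.478, 0.521, -0.478, 0.521]
force: [0.1, -0.2, 0.5]
grip_width: 80.1
```

{"name": "drive_tool", "arguments": {"moves": [[[0,0,0,2,0,0,80],[0,0,0,2,0,0,80],[0,0,0,2,0,0,80],[0,0,0,2,0,0,80],[0,0,0,2,0,0,80]]]}}

```text
time_s: 30.7
eef_pos: [450.6, 69.2, 198.7]
eef_rot: [0.485, 0.514, -0.485, 0.514]
force: [0.1, -0.7, 0.2]
grip_width: 80.5
```

```bash
python3 -c "
from jar import *
plan((450,168,100),2.7)
pickle.dump(cal('wrist'),open('w23.pkl','wb'))
cv2.imwrite('pics/w23.png',imaging.get_image('wrist'))
cv2.imwrite('pics/t23.png',imaging.get_image('top'))
crop('pics/t23.png','pics/t23c.png',220,140,200,150,4)"
```

```text
t 30.7 pos [450.6  69.2 198.7] shift [ 98.7   5.1 -98.6] turn [ 0.6 -0.   0. ] | 140.0 1.0 F [ 0.1 -0.7  0.2] w 80.5 j7 -0.21
```

View pics/w23.png

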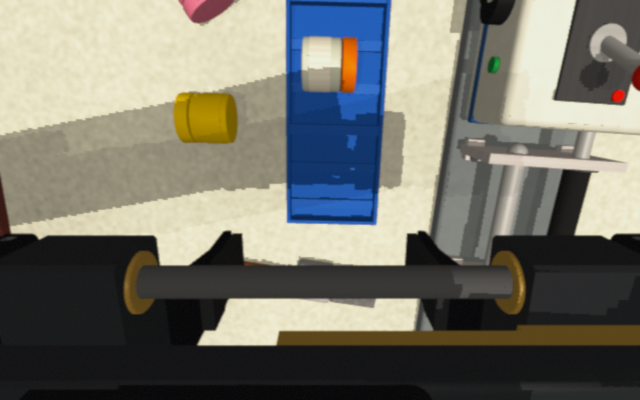

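View pics/t23c.png

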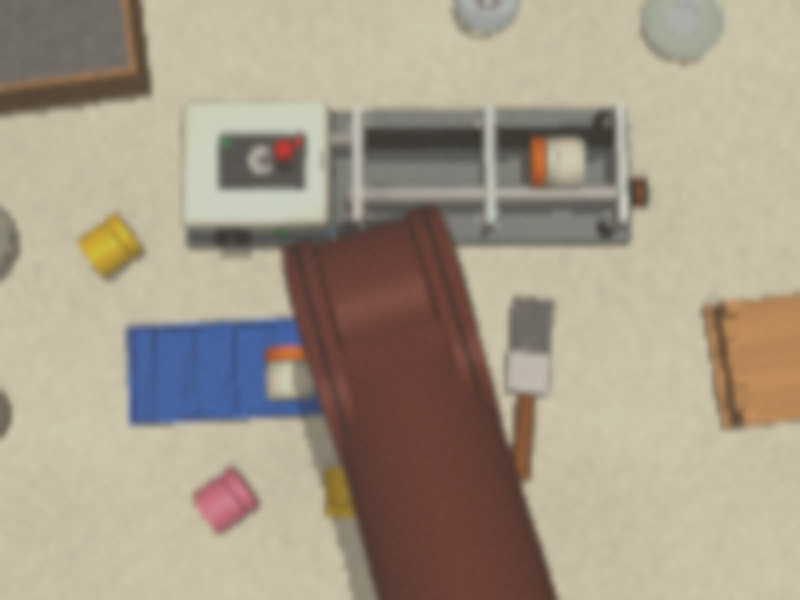

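```bash
python3 -c "
from jar import *
jar('pics/w23.png','w23.pkl',296,378,10,110)
plan((450,168,100),2.7)"
```

```text
[ 301   36   57   57 3110] ((329.0, 64.0), (56.0, 56.0), 90.0)
27 [449.2 172.6  27. ] [[423.5, 193.9], [472.0, 196.8], [475.9, 150.3], [425.5, 147.4]]
40 [449.1 171.3  40. ] [[424.4, 191.9], [471.0, 194.6], [474.7, 150.0], [426.3, 147.1]]
50 [449.  170.4  50. ] [[425.1, 190.3], [470.3, 192.9], [473.9, 149.7], [426.9, 146.9]]
cap 348.18731117824774 66.2688821752266
t 30.8 pos [450.7  69.2 198.8] shift [ 98.8   5.  -98.6] turn [ 0.6 -0.   0. ] | 140.0 1.0 F [-0.  -0.7 -0.1] w 79.6 j7 -0.21
```

{"name": "drive_tool", "arguments": {"moves": [[[20,1,-22,0,0,0,75],[45,2,-48,0.5,0,0,75],[70,3,-74,0.5,0,0,75],[90,4,-96,0.5,0,0,75],[98,4,-101.5,0.5,0,0,75]]]}}

```text
time_s: 31.3
eef_pos: [447.5, 172.8, 98.8]
eef_rot: [0.486, 0.513, -0.488, 0.512]
force: [-0.0, 0.1, 0.9]
grip_width: 75.0
```

{"name": "drive_tool", "arguments": {"moves": [[[0,0,0,0,0,0,75],[0,0,0,0,0,0,75],[0,0,0,0,0,0,75],[0,0,0,0,0,0,75],[0,0,0,0,0,0,75]]]}}

```text
time_s: 31.8
eef_pos: [449.2, 170.5, 101.4]
eef_rot: [0.488, 0.512, -0.488, 0.512]
force: [0.4, 0.0, -0.2]
grip_width: 75.0
```

```bash
python3 -c "
from jar import *
plan((449,171,24),2.7)
pickle.dump(cal('wrist'),open('w24.pkl','wb'))
cv2.imwrite('pics/w24.png',imaging.get_image('wrist'))
print(proj('wrist',(449,171,27)))
jar('pics/w24.png','w24.pkl',285,395,150,234)"
```

```text
t 31.8 pos [449.2 170.5 101.4] shift [77.4 -0.3 -0.5] turn [ 0.  -0.  -0.1] | 77.0 0.0 F [ 0.4  0.  -0.2] w 75.0 j7 -0.39
[323.56171088 207.27384176]
[ 287  172   74   62 4440] ((323.5, 202.5), (61.0, 73.0), 90.0)
27 [448.9 174.3  27. ] [[423.2, 194.6], [472.6, 197.0], [475.9, 153.0], [424.1, 150.6]]
40 [448.8 178.   40. ] [[424.4, 197.2], [471.1, 199.4], [474.2, 157.9], [425.3, 155.6]]
50 [448.6 180.9  50. ] [[425.4, 199.2], [470.0, 201.4], [473.0, 161.7], [426.2, 159.5]]
cap 348.6131621187801 202.86837881219904
```

View pics/w24.png

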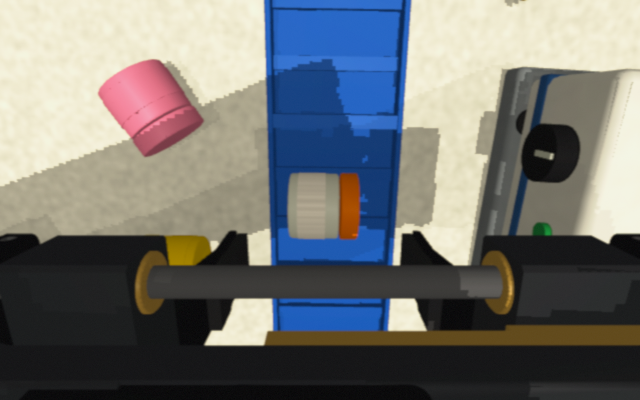

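{"name": "drive_tool", "arguments": {"moves": [[[20,0,0,0,0,0,75],[45,0,0,0,0,0,75],[65,0,0,0,0,0,75],[76.5,0,0,0,0,0,75],[76.5,0,0,0,0,0,75]]]}}

```text
time_s: 32.35
eef_pos: [447.9, 170.3, 23.1]
eef_rot: [0.487, 0.512, -0.489, 0.512]
force: [-0.2, -0.9, -0.5]
grip_width: 74.7
```

{"name": "drive_tool", "arguments": {"moves": [[[0,0,0,0,0,0,60],[0,0,0,0,0,0,45],[0,0,0,0,0,0,40],[0,0,0,0,0,0,40],[0,0,0,0,0,0,40]]]}}

```text
time_s: 32.85
eef_pos: [449.1, 171.0, 24.7]
eef_rot: [0.488, 0.512, -0.487, 0.512]
force: [-0.0, -0.0, 3.5]
grip_width: 45.8
```

{"name": "drive_tool", "arguments": {"moves": [[[-15,0,0,0,0,0,40],[-40,0,0,0,0,0,40],[-75,0,0,0,0,0,40],[-110,0,0,0,0,0,40],[-145,0,0,0,0,0,40]]]}}

```text
time_s: 33.35
eef_pos: [448.5, 170.7, 170.7]
eef_rot: [0.488, 0.512, -0.488, 0.512]
force: [-0.2, 0.3, -1.2]
grip_width: 45.9
```

```bash
python3 -c "
from h import *
plan((632.5,44.2,170),89.35)
crop(imaging.get_image('scene'),'pics/s25.png',250,90,160,120,5)"
```

```text
t 33.35 pos [448.5 170.7 170.7] shift [  0.6 177.7 135.2] turn [-86.6  -0.    0. ] | 223.0 87.0 F [-0.2  0.3 -1.2] w 45.9 j7 -0.4
```

View pics/s25.png

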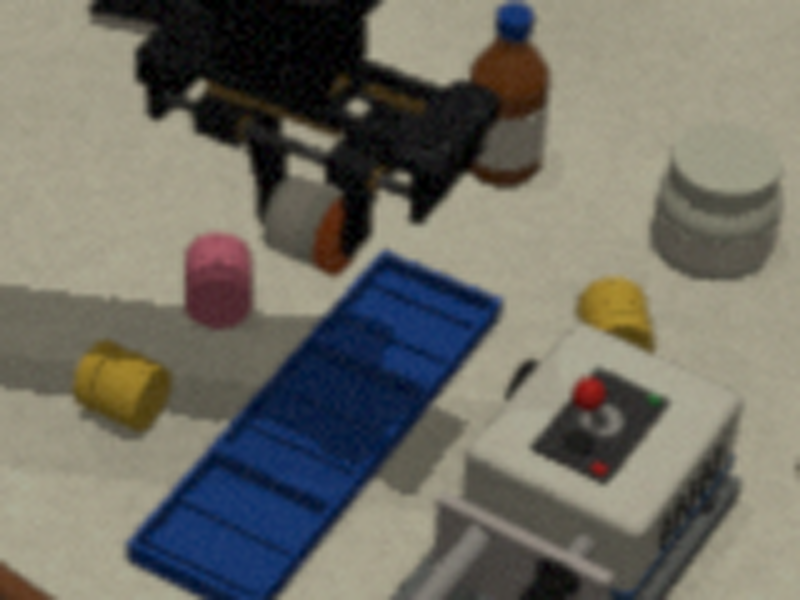

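{"name": "drive_tool", "arguments": {"moves": [[[0,17,14,-8,0,0,40],[0,34,28,-16,0,0,40],[0,52,42,-24,0,0,40],[0,70,56,-32,0,0,40],[0,90,68,-40,0,0,40]]]}}

```text
time_s: 33.9
eef_pos: [542.5, 106.5, 169.0]
eef_rot: [0.281, 0.649, -0.281, 0.649]
force: [-0.9, -0.1, -0.3]
grip_width: 45.6
```

```bash
python3 -c "
from h import *
plan((632.5,44.2,170),89.35)"
```

```text
t 33.9 pos [542.5 106.5 169. ] shift [ -1.   23.2 107. ] turn [-46.3  -0.    0. ] | 109.0 46.0 F [-0.9 -0.1 -0.3] w 45.6 j7 0.52
```

{"name": "drive_tool", "arguments": {"moves": [[[0,5,21,-8.5,0,0,40],[0,10,43,-17,0,0,40],[0,15,65,-25.5,0,0,40],[0,20,87,-34,0,0,40],[0,23,107,-42,0,0,40]]]}}

```text
time_s: 34.4
eef_pos: [632.2, 43.8, 168.7]
eef_rot: [0.03, 0.707, -0.03, 0.706]
force: [-0.2, 1.0, -0.9]
grip_width: 45.9
```

```bash
python3 -c "
from h import *
plan((632.2,44.2,110),89.35)"
```

```text
t 34.4 pos [632.2  43.8 168.7] shift [58.7  0.4 -0. ] turn [-4.2 -0.   0. ] | 59.0 4.0 F [-0.2  1.  -0.9] w 45.9 j7 1.41
```

{"name": "drive_tool", "arguments": {"moves": [[[10,0.4,0,-2,0,0,40],[27,0.4,0,-4.2,0,0,40],[45,0.4,0,-4.2,0,0,40],[57,0.4,0,-4.2,0,0,40],[57,0.4,0,-4.2,0,0,40]]]}}

```text
time_s: 34.9
eef_pos: [630.3, 44.7, 110.1]
eef_rot: [0.006, 0.708, -0.007, 0.706]
force: [0.1, -0.8, 0.4]
grip_width: 45.8
```

{"name": "drive_tool", "arguments": {"moves": [[[5,0,0,0,0,0,40],[10,0,0,0,0,0,40],[14,0,0,0,0,0,40],[16,0,0,0,0,0,40],[16,0,0,0,0,0,40]]]}}

```text
time_s: 35.4
eef_pos: [631.4, 44.7, 96.0]
eef_rot: [0.006, 0.707, -0.006, 0.707]
force: [0.9, 0.2, -0.8]
grip_width: 45.9
```

```bash
python3 -c "
from h import *
plan((632.2,44.2,87),89.35)
cv2.imwrite('pics/w26.png',imaging.get_image('wrist'))"
```

```text
t 35.4 pos [631.4  44.7  96. ] shift [ 9.  -0.5  0.8] turn [-0.4 -0.  -0. ] | 9.0 0.0 F [ 0.9  0.2 -0.8] w 45.9 j7 1.48
```

View pics/w26.png

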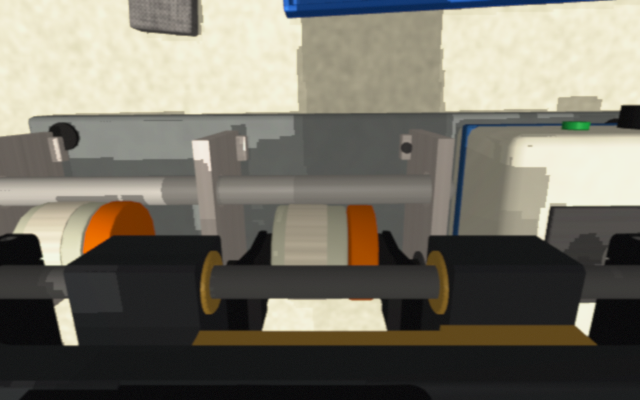

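{"name": "drive_tool", "arguments": {"moves": [[[2,-0.4,0.4,-0.3,0,0,40],[4,-0.4,0.4,-0.3,0,0,40],[6,-0.4,0.4,-0.3,0,0,40],[8,-0.4,0.4,-0.3,0,0,40],[8.5,-0.4,0.4,-0.3,0,0,40]]]}}

```text
time_s: 35.95
eef_pos: [631.8, 44.3, 87.3]
eef_rot: [0.005, 0.707, -0.005, 0.707]
force: [-0.1, -0.1, -0.7]
grip_width: 45.8
```

```bash
python3 -c "
from h import *
plan((632.2,44.2,87),89.35)"
```

```text
t 35.95 pos [631.8  44.3  87.3] shift [ 0.3 -0.1  0.4] turn [-0.1 -0.  -0. ] | 1.0 0.0 F [-0.1 -0.1 -0.7] w 45.8 j7 1.49
```

{"name": "drive_tool", "arguments": {"moves": [[[0.7,0,0,0,0,0,40],[1.4,0,0,0,0,0,40],[1.8,0,0,0,0,0,40],[1.8,0,0,0,0,0,40],[1.8,0,0,0,0,0,40]]]}}

```text
time_s: 36.45
eef_pos: [632.0, 44.4, 86.0]
eef_rot: [0.005, 0.707, -0.004, 0.707]
force: [0.2, -0.3, -1.6]
grip_width: 45.8
```

```bash
python3 -c "
from h import *
plan((632.2,44.2,87),89.35)"
```

```text
t 36.45 pos [632.   44.4  86. ] shift [-1.  -0.2  0.2] turn [-0.1  0.  -0. ] | 1.0 0.0 F [ 0.2 -0.3 -1.6] w 45.8 j7 1.49
```

{"name": "drive_tool", "arguments": {"moves": [[[0.7,0,0,0,0,0,40],[1.2,0,0,0,0,0,40],[1.5,0,0,0,0,0,40],[1.5,0,0,0,0,0,40],[1.5,0,0,0,0,0,40]]]}}

```text
time_s: 36.95
eef_pos: [632.2, 44.3, 85.5]
eef_rot: [0.005, 0.707, -0.004, 0.707]
force: [-3.4, -0.4, 8.7]
grip_width: 45.7
```

```bash
python3 -c "
from h import *
plan((632.2,44.2,87),89.35)"
```

```text
t 36.95 pos [632.2  44.3  85.5] shift [-1.5 -0.1 -0. ] turn [-0.1  0.  -0. ] | 1.0 0.0 F [-3.4 -0.4  8.7] w 45.7 j7 1.49
```

Contact at 8.7 N: release and retreat.

{"name": "drive_tool", "arguments": {"moves": [[[-0.5,0,0,0,0,0,47],[-0.5,0,0,0,0,0,50],[-0.5,0,0,0,0,0,55],[-0.5,0,0,0,0,0,62],[-0.5,0,0,0,0,0,62]]]}}

```text
time_s: 37.45
eef_pos: [631.9, 44.3, 84.7]
eef_rot: [0.005, 0.707, -0.005, 0.707]
force: [0.5, -0.2, 0.2]
grip_width: 60.1
```

{"name": "drive_tool", "arguments": {"moves": [[[-5,0,0,0,0,0,62],[-25,0,0,0,0,0,62],[-60,0,0,0,0,0,62],[-95,0,-20,0,0,0,62],[-120,0,-60,0,0,0,40]]]}}

```text
time_s: 37.95
eef_pos: [573.4, 45.0, 207.3]
eef_rot: [0.005, 0.706, -0.005, 0.708]
force: [-0.6, 0.1, 1.0]
grip_width: 59.0
```

{"name": "drive_tool", "arguments": {"moves": [[[-10,-10,-40,0,0,0,20],[-20,-30,-80,0,0,0,0],[-20,-50,-120,0,0,0,0],[-20,-60,-130,0,0,0,0],[-20,-60,-130,0,0,0,0]]]}}

```text
time_s: 38.45
eef_pos: [440.4, -14.6, 225.8]
eef_rot: [0.006, 0.706, -0.005, 0.708]
force: [-0.6, 1.1, 0.0]
grip_width: 21.8
```

```bash
python3 -c "
from h import *
import pickle
plan((632.2,44.2,87),89.35)
pickle.dump(cal('wrist'),open('w27.pkl','wb'))
cv2.imwrite('pics/w27.png',imaging.get_image('wrist'))
cv2.imwrite('pics/s27f.png',imaging.get_image('scene'))
cv2.imwrite('pics/t27f.png',imaging.get_image('top'))
crop('pics/s27f.png','pics/s27.png',250,140,160,120,5)
crop('pics/t27f.png','pics/t27.png',220,140,200,150,4)"
```

```text
t 38.45 pos [440.4 -14.6 225.8] shift [139.2  61.5 190.7] turn [-0.2  0.1 -0.1] | 244.0 0.0 F [-0.6  1.1  0. ] w 21.8 j7 1.46
```

View pics/s27.png

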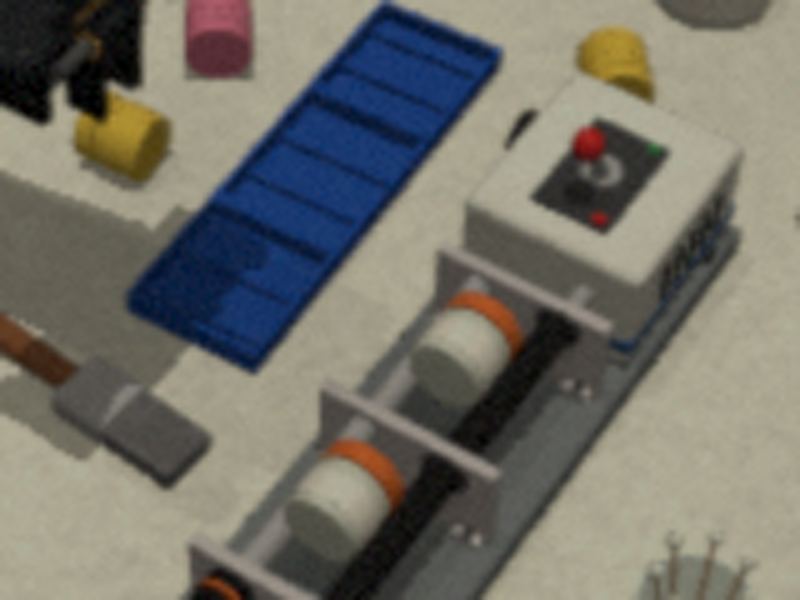

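View pics/t27.png

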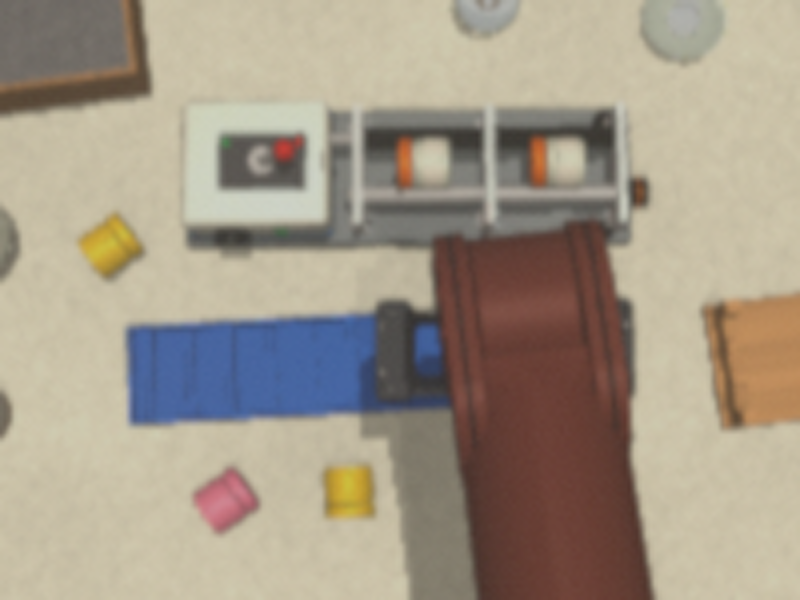

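Both jars are seated, the tray is empty, and the switch is still OFF. Now to the toggle.

{"name": "drive_tool", "arguments": {"moves": [[[0,28,40,0,0,0,0],[0,56,80,0,0,0,0],[0,84,120,0,0,0,0],[0,112,160,0,0,0,0],[0,138,194,0,0,0,0]]]}}

```text
time_s: 39.1
eef_pos: [639.3, 125.2, 223.3]
eef_rot: [0.004, 0.708, -0.004, 0.707]
force: [0.3, -0.8, -0.0]
grip_width: 0.4
```

```bash
python3 -c "
from h import *
plan((635,125,138),89.35)"
```

```text
t 39.1 pos [639.3 125.2 223.3] shift [85.3 -0.2 -4.2] turn [ 0.  -0.1  0. ] | 85.0 0.0 F [ 0.3 -0.8 -0. ] w 0.4 j7 1.34
```

{"name": "drive_tool", "arguments": {"moves": [[[15,0,0,0,0,0,0],[35,0,0,0,0,0,0],[60,0,0,0,0,0,0],[83,0,0,0,0,0,0],[83,0,0,0,0,0,0]]]}}

```text
time_s: 39.6
eef_pos: [635.0, 122.6, 137.3]
eef_rot: [0.004, 0.71, -0.005, 0.705]
force: [-0.5, 0.5, 0.3]
grip_width: 0.8
```

```bash
python3 -c "
from h import *
plan((635,175,138),89.35)
crop(imaging.get_image('scene'),'pics/s28.png',300,130,130,100,6)"
```

```text
t 39.6 pos [635.  122.6 137.3] shift [-0.8 52.4 -0.6] turn [-0.  -0.4  0.1] | 52.0 0.0 F [-0.5  0.5  0.3] w 0.8 j7 1.35
```

View pics/s28.png

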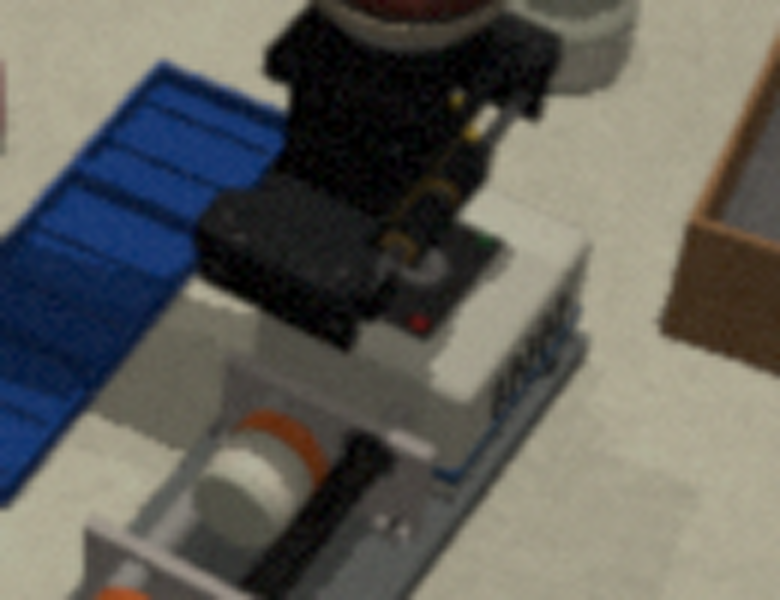

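{"name": "drive_tool", "arguments": {"moves": [[[0,12,0,0,0,0,0],[0,24,0,0,0,0,0],[0,36,0,0,0,0,0],[0,46,0,0,0,0,0],[0,52,0,0,0,0,0]]]}}

```text
time_s: 40.15
eef_pos: [637.4, 176.9, 142.2]
eef_rot: [0.004, 0.707, -0.003, 0.707]
force: [-0.1, 0.5, -0.4]
grip_width: 0.1
```

{"name": "drive_tool", "arguments": {"moves": [[[0,-10,0,0,0,0,0],[0,-30,0,0,0,0,0],[-40,-40,0,0,0,0,0],[-80,-40,0,0,0,0,0],[-100,-40,-30,0,0,0,0]]]}}

```text
time_s: 40.65
eef_pos: [609.7, 132.5, 244.9]
eef_rot: [0.006, 0.706, -0.006, 0.709]
force: [0.4, 1.7, 1.2]
grip_width: 0.7
```

{"name": "drive_tool", "arguments": {"moves": [[[0,-10,-45,0,0,0,0],[0,-20,-90,0,0,0,0],[0,-30,-130,0,0,0,0],[0,-40,-160,0,0,0,0],[0,-40,-170,0,0,0,0]]]}}

```text
time_s: 41.15
eef_pos: [434.3, 94.9, 242.2]
eef_rot: [0.005, 0.707, -0.005, 0.707]
force: [0.7, 0.4, -0.7]
grip_width: 0.4
```

```bash
python3 -c "
from h import *
import pickle
np.set_printoptions(precision=1,suppress=True)
plan((632.2,44.2,87),89.35)
pickle.dump(cal('wrist'),open('w29.pkl','wb'))
cv2.imwrite('pics/w29.png',imaging.get_image('wrist'))
cv2.imwrite('pics/s29f.png',imaging.get_image('scene'))
cv2.imwrite('pics/t29f.png',imaging.get_image('top'))
crop('pics/s29f.png','pics/s29.png',250,150,160,120,5)
crop('pics/t29f.png','pics/t29.png',220,140,200,150,4)
for n in ('scene','top'):
  print(n,'ON',proj(n,(635,213,146)),'OFF',proj(n,(635,165,146)),'cradle jars',proj(n,(632.8,44.2,88.6)),proj(n,(631.5,-75.8,88.6)))
"
```

```text
t 41.15 pos [434.3  94.9 242.2] shift [155.1 -48.  198.6] turn [-0.2 -0.  -0. ] | 257.0 0.0 F [ 0.7  0.4 -0.7] w 0.4 j7 1.23
scene ON [375.1 158.3] OFF [366.9 168.5] cradle jars [342.6 209.5] [318.3 239.7]
top ON [276.6 177.3] OFF [290.4 177. ] cradle jars [325.3 180.2] [358.5 179.9]
```

View pics/s29.png

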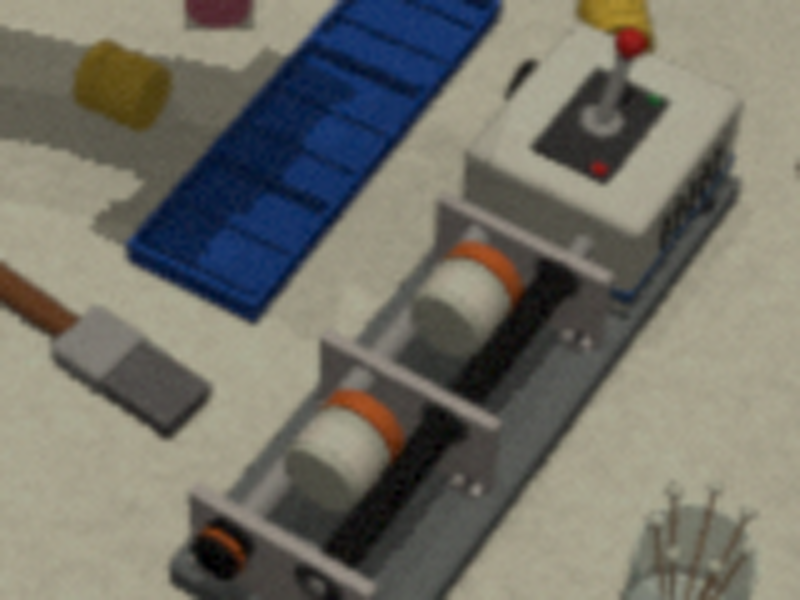

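View pics/t29.png

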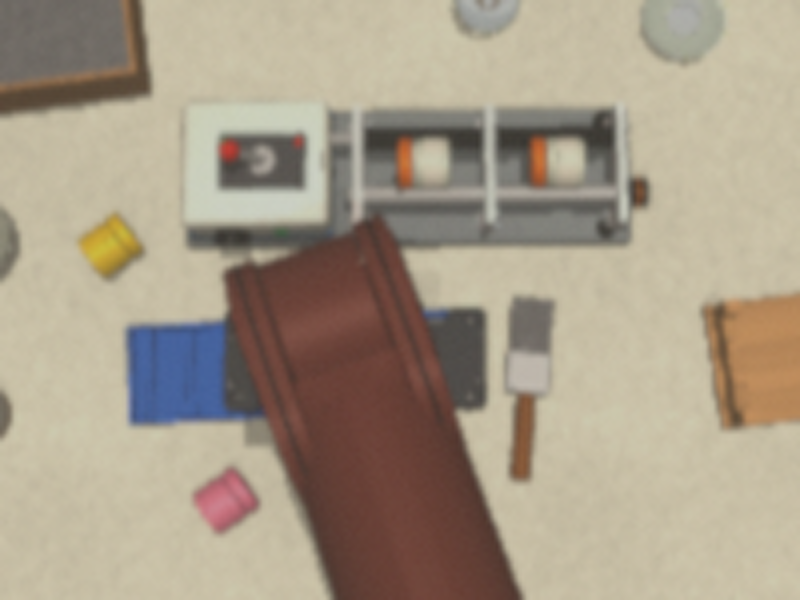

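The final views agree: ball at scene px (376,158.6), where ON predicts (375,158); jars at top px (326.2,180.2) and (359.5,180.2), within 1 px of the resting line; knob flush on the outer plate. The arm is clear, so I'm handing in.

```bash
python3 -c "
from station import ticket
print(ticket.job_done())"
```

```text
the job is handed in; nothing more can be done
None
```

The jar roller is reassembled, loaded and switched on again, and I handed the job in at about 41 s of the 208 s allowed. The hand-in gives no verdict.

**What I did, in order:**
1. Pushed the toggle OFF.
2. Slid the loose roller through all three plates. I gripped it near its balance point, regripped on the knob, then pushed the knob with closed fingers until it stopped moving at about 11 N.
3. Laid both orange-capped white jars along the rollers, one per bay. The tray's third compartment was empty from the start, so there were only two.
4. Pushed the toggle ON and moved the arm clear.

**What the last checks showed:**
- **Switch:** the ball is within 1 px of where ON should put it.
- **Jars:** both are within about 1 px (roughly 3 mm) of the resting line and look aligned with the rollers.
- **Roller:** the knob is flush against the outer plate. I did not measure the tip's end position separately.
- **Surroundings:** the arm never went near the bystanders or the pink and yellow look-alikes. The final pictures show only some of them, and those had not moved.

**Disagreements between measurements:**
- **Cameras:** the top and scene cameras differed from the wrist camera by up to about 5 mm. I used the wrist camera for the fitting work, where plate width and spacing came out within 1 mm of the given sizes.
- **Jar heights:** the two jars touched down about 2 mm apart in tool height, which I put down to small differences in how they were gripped.

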